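Lock the bench scrapers away in the bead bench rack

TASK

Put every orange-handled scraper on the bead bench away in the rack: draw the red locking pin and park it in the notch beside its bore, slide the shutter fully open, and push each scraper blade-first, fully home, into a slot of its own. Then, with every scraper home, slide the shutter fully shut again and put the pin back all the way into its bore. Leave the other things on the bench where they are.

Things in the scene. Friction and masses are not known exactly. Their poses are not given: they have to be found in the camera images.
- rack: fixed wooden rack, about 155 deep x 465 wide. Origin on the bench; x from its open front (robot's side) to the back, y left, z up. Three flat slots, 82 apart, 62 wide x 10 high, along x under a clear roof (top 22 up). Mouths at x = -35, back wall at x = +28. Slot floor 6 above the bench, running on as a sill out to x = -115 on which the handles rest. Bore and notch at the left end
- shutter (a joint): white toothed bar in front of the slot mouths (rack x -47 to -37, top 34 above the bench). 0 = shut, 0.020 m = fully open (hard stops); opens to the rack's -y (right). 2 N moves it; it stays where left; the pin in the bore blocks it. Open, the mouths are clear; shut, teeth cover part of each mouth: no blade can pass, but the neck of a scraper fully home fits beside the tooth
- shutter_grip (a point): centre of the blue upright fin on the right end of the shutter, by which it is slid: 24 (rack x) x 14 (rack y) x 40 tall, from 34 to 74 above the bench; moves with the shutter; a fixed wooden guide 30 x 112 x 21 tall lies under it; axes as the rack
- pin_knob (a point): locking pin, upright: centre of its head, 22 above the underside of the head. Head 44 tall: steel flange 28 dia. x 5 thick, above it a red knob 24 dia. Below it a steel shank 12 dia., 34 long, tapered over the last 6. z along the pin, upwards
- bore (a point): centre of the upright round bore at the rack's left end, at the top face of the shutter's tab (36 above the bench), on which the pin's head rests when the pin is home. The hole is 17 dia. in the shutter's tab and 15 dia. in the rack block beneath, which line up only when the shutter is shut. Axes as the rack
- notch (a point): parking notch in a block 40 x 40 x 42 tall, left of the bore: a U 17 wide through its full height, open at the top and to the rack's front (-x). Point on the block's top face, 8 in front of the notch's end wall, 20 behind the block's front face. A parked pin hangs with its shank in the notch and its head on the top face. Axes as the rack
- slot1 (a point): the right slot: the point, 20 above the bench, at which the grip point of a scraper lies when the scraper is fully home in this slot (blade tip against the back wall, handle resting on the sill); 72 in front of the rack's origin. Axes as the rack, scrapers go in along +x
- slot2 (a point): the middle slot: the point, 20 above the bench, at which the grip point of a scraper lies when the scraper is fully home in this slot (blade tip against the back wall, handle resting on the sill); 72 in front of the rack's origin. Axes as the rack, scrapers go in along +x
- slot3 (a point): the left slot: the point, 20 above the bench, at which the grip point of a scraper lies when the scraper is fully home in this slot (blade tip against the back wall, handle resting on the sill); 72 in front of the rack's origin. Axes as the rack, scrapers go in along +x
- scraper1_grip (a point): scraper 1 (may be absent), all alike, 162 long, about 140 g, lying flat: the grip point, in the orange handle half-way up (14 above its underside). x points to the blade tip, 100 ahead. Blade 60 long x 56 wide x 5 thick, neck 22 x 12 x 5, handle 80 long x 22 wide x 28 tall, from 18 ahead of this point to 62 behind it. Undersides all flush
- scraper2_grip (a point): scraper 2 (may be absent), all alike, 162 long, about 140 g, lying flat: the grip point, in the orange handle half-way up (14 above its underside). x points to the blade tip, 100 ahead. Blade 60 long x 56 wide x 5 thick, neck 22 x 12 x 5, handle 80 long x 22 wide x 28 tall, from 18 ahead of this point to 62 behind it. Undersides all flush
- scraper3_grip (a point): scraper 3 (may be absent), all alike, 162 long, about 140 g, lying flat: the grip point, in the orange handle half-way up (14 above its underside). x points to the blade tip, 100 ahead. Blade 60 long x 56 wide x 5 thick, neck 22 x 12 x 5, handle 80 long x 22 wide x 28 tall, from 18 ahead of this point to 62 behind it. Undersides all flush
- bead_jar: bystander: white jar, 60 dia. x 75; origin at its underside
- polish_bottle: bystander: amber bottle, 48 dia. x 120; origin at its underside
- bead_dish_right: bystander: black dish of beads, 68 dia. x 27; origin at its underside
- bead_dish_left: bystander: grey dish of beads, 68 dia. x 27; origin at its underside
- pliers: bystander: black-handled pliers, 130 long; origin at its underside
- ring_mandrel: bystander: steel ring mandrel on a round foot, 56 dia. x 130; origin at its underside
Not all that is in view belongs to the job. What is shaped like the part that bears pin_knob but purple is not meant. Leave any green look-alike of the part that bears scraper3_grip alone.

How it is judged:
On the way, in this order (a step that is already met when the one before it is completed fails the run):
1. the pin is drawn and parked in the notch (x of pin_knob in the frame of notch between -0.016 and 0.007 m and y of pin_knob in the frame of notch between -0.008 and 0.008 m and z of pin_knob in the frame of notch between 0.017 and 0.026 m and angle between pin_knob's own z axis and vertical below 0.2 rad), for 0.2 s.
2. the shutter is fully open, with the pin parked (all of step 1 and value of joint shutter above 0.017 m), for 0.2 s.
3. every scraper is fully home in a slot, with the shutter open and the pin parked (all of step 2 and ((x of scraper1_grip in the frame of slot1 between -0.007 and 0.006 m and y of scraper1_grip in the frame of slot1 between -0.012 and 0.012 m and z of scraper1_grip in the frame of slot1 between -0.004 and 0.006 m and angle between the x axis of scraper1_grip and the x axis of slot1, either way round below 0.15 rad) or (x of scraper1_grip in the frame of slot2 between -0.007 and 0.006 m and y of scraper1_grip in the frame of slot2 between -0.012 and 0.012 m and z of scraper1_grip in the frame of slot2 between -0.004 and 0.006 m and angle between the x axis of scraper1_grip and the x axis of slot2, either way round below 0.15 rad) or (x of scraper1_grip in the frame of slot3 between -0.007 and 0.006 m and y of scraper1_grip in the frame of slot3 between -0.012 and 0.012 m and z of scraper1_grip in the frame of slot3 between -0.004 and 0.006 m and angle between the x axis of scraper1_grip and the x axis of slot3, either way round below 0.15 rad)) and ((x of scraper2_grip in the frame of slot1 between -0.007 and 0.006 m and y of scraper2_grip in the frame of slot1 between -0.012 and 0.012 m and z of scraper2_grip in the frame of slot1 between -0.004 and 0.006 m and angle between the x axis of scraper2_grip and the x axis of slot1, either way round below 0.15 rad) or (x of scraper2_grip in the frame of slot2 between -0.007 and 0.006 m and y of scraper2_grip in the frame of slot2 between -0.012 and 0.012 m and z of scraper2_grip in the frame of slot2 between -0.004 and 0.006 m and angle between the x axis of scraper2_grip and the x axis of slot2, either way round below 0.15 rad) or (x of scraper2_grip in the frame of slot3 between -0.007 and 0.006 m and y of scraper2_grip in the frame of slot3 between -0.012 and 0.012 m and z of scraper2_grip in the frame of slot3 between -0.004 and 0.006 m and angle between the x axis of scraper2_grip and the x axis of slot3, either way round below 0.15 rad)) and ((x of scraper3_grip in the frame of slot1 between -0.007 and 0.006 m and y of scraper3_grip in the frame of slot1 between -0.012 and 0.012 m and z of scraper3_grip in the frame of slot1 between -0.004 and 0.006 m and angle between the x axis of scraper3_grip and the x axis of slot1, either way round below 0.15 rad) or (x of scraper3_grip in the frame of slot2 between -0.007 and 0.006 m and y of scraper3_grip in the frame of slot2 between -0.012 and 0.012 m and z of scraper3_grip in the frame of slot2 between -0.004 and 0.006 m and angle between the x axis of scraper3_grip and the x axis of slot2, either way round below 0.15 rad) or (x of scraper3_grip in the frame of slot3 between -0.007 and 0.006 m and y of scraper3_grip in the frame of slot3 between -0.012 and 0.012 m and z of scraper3_grip in the frame of slot3 between -0.004 and 0.006 m and angle between the x axis of scraper3_grip and the x axis of slot3, either way round below 0.15 rad))), for 0.2 s.
4. the shutter is shut again with every scraper home (((x of scraper1_grip in the frame of slot1 between -0.007 and 0.006 m and y of scraper1_grip in the frame of slot1 between -0.012 and 0.012 m and z of scraper1_grip in the frame of slot1 between -0.004 and 0.006 m and angle between the x axis of scraper1_grip and the x axis of slot1, either way round below 0.15 rad) or (x of scraper1_grip in the frame of slot2 between -0.007 and 0.006 m and y of scraper1_grip in the frame of slot2 between -0.012 and 0.012 m and z of scraper1_grip in the frame of slot2 between -0.004 and 0.006 m and angle between the x axis of scraper1_grip and the x axis of slot2, either way round below 0.15 rad) or (x of scraper1_grip in the frame of slot3 between -0.007 and 0.006 m and y of scraper1_grip in the frame of slot3 between -0.012 and 0.012 m and z of scraper1_grip in the frame of slot3 between -0.004 and 0.006 m and angle between the x axis of scraper1_grip and the x axis of slot3, either way round below 0.15 rad)) and ((x of scraper2_grip in the frame of slot1 between -0.007 and 0.006 m and y of scraper2_grip in the frame of slot1 between -0.012 and 0.012 m and z of scraper2_grip in the frame of slot1 between -0.004 and 0.006 m and angle between the x axis of scraper2_grip and the x axis of slot1, either way round below 0.15 rad) or (x of scraper2_grip in the frame of slot2 between -0.007 and 0.006 m and y of scraper2_grip in the frame of slot2 between -0.012 and 0.012 m and z of scraper2_grip in the frame of slot2 between -0.004 and 0.006 m and angle between the x axis of scraper2_grip and the x axis of slot2, either way round below 0.15 rad) or (x of scraper2_grip in the frame of slot3 between -0.007 and 0.006 m and y of scraper2_grip in the frame of slot3 between -0.012 and 0.012 m and z of scraper2_grip in the frame of slot3 between -0.004 and 0.006 m and angle between the x axis of scraper2_grip and the x axis of slot3, either way round below 0.15 rad)) and ((x of scraper3_grip in the frame of slot1 between -0.007 and 0.006 m and y of scraper3_grip in the frame of slot1 between -0.012 and 0.012 m and z of scraper3_grip in the frame of slot1 between -0.004 and 0.006 m and angle between the x axis of scraper3_grip and the x axis of slot1, either way round below 0.15 rad) or (x of scraper3_grip in the frame of slot2 between -0.007 and 0.006 m and y of scraper3_grip in the frame of slot2 between -0.012 and 0.012 m and z of scraper3_grip in the frame of slot2 between -0.004 and 0.006 m and angle between the x axis of scraper3_grip and the x axis of slot2, either way round below 0.15 rad) or (x of scraper3_grip in the frame of slot3 between -0.007 and 0.006 m and y of scraper3_grip in the frame of slot3 between -0.012 and 0.012 m and z of scraper3_grip in the frame of slot3 between -0.004 and 0.006 m and angle between the x axis of scraper3_grip and the x axis of slot3, either way round below 0.15 rad)) and value of joint shutter below 0.004 m), for 0.2 s.
At the end, for the whole second after the job is handed in: Every scraper present lies in a slot with its blade tip within 7 mm of the back wall, the shutter is within 4 mm of fully shut, the pin stands in its bore with its head down on the shutter's tab (within 5 mm) (all of step 4 and horizontal distance between pin_knob and bore below 0.008 m and z of pin_knob in the frame of bore between 0.017 and 0.026 m and angle between pin_knob's own z axis and vertical below 0.15 rad); the robot touches nothing.
It fails at once if a bystander is moved more than 3 cm (distance of any of bead_jar, polish_bottle, bead_dish_right, bead_dish_left, pliers, ring_mandrel from where it was at the start of the episode above 0.03 m).
It fails at once if a bystander is knocked over (angle between any of bead_jar, polish_bottle, bead_dish_right, bead_dish_left, pliers, ring_mandrel's own z axis and vertical above 0.6 rad).
Of scraper1, scraper2, scraper3 only 2 to 3 are there at a start; the rules pass over those that are not, and their reading is None.
At some moment in a run one of scraper1, scraper2, scraper3 may be knocked a few centimetres aside while the robot is not near it.
It also fails if it takes over 210 s, if anything falls off the work surface, if the arm or the gripper's body presses on something with over 40 N, if the wrist force passes 120 N, or if a joint passes its speed limit or range.

ROBOT

A 7-joint arm with a two-finger parallel gripper is mounted at the origin on the work surface. World frame = base frame: x ahead of the robot, y to its left, z up, the work surface at z = 0. Lengths are in m, angles in rad, forces in N, time in s.
With the tool pointing down it reaches from about 0.4 to 0.85 m from the base axis. Payload 4.5 kg.
Tool frame: the origin (TCP) lies on the centre line of the jaws, within the pads' length; the fingertips stand 14 mm ahead of it and the grasp point (between the pads) lies 5 mm behind it (r.tcp_to_tips is the z of the fingertips in the tool frame, in m); z points along the fingers, y is the direction in which the jaws open and shut (so a half turn about z gives the same grasp; the last joint's range is limited). The gripper opens to 88 mm and grips with 3 to 60 N. Pads are 18 mm wide; open, the fingers measure 123 mm over their backs; the gripper's body (75 mm by 187 mm) begins 45 mm behind the grasp point.
Start: joints at [1.36, 0.689, -0.195, 1.565, 0.157, 0.902, -0.215], TCP at [0.152, -0.606, 0.253] pointing down, gripper open.
Joint ranges: [-3.01, 3.01], [-0.46, 2.08], [-1.47, 1.51], [0.13, 2.56], [-1, 4.14], [0.04, 2.09], [-2.66, 2.66]. Speed limits (rad/s): [2.57, 2.57, 3.14, 3.14, 3.14, 3.14, 3.14].

INTERFACE

Orientations are given as a unit quaternion [x, y, z, w].
In Python, from plant import r, viewer gives the robot as it stands.
- The arm moves only by the shell command python3 -m inch 'ROWS' [FORCE]. ROWS is JSON, a list of rows, each a list of 3 entries, a list of its own where there are three numbers: the closure, from 0 (fully open) to 1 (shut), then the shift along the tool's x, y, z in cm, then the turn about the tool's z in degrees. In form: [[fingers, [x, y, z], yaw], ...]. A call has 1 to 20 rows; each row is the pose to reach, as a shift and turn from the pose commanded when the call began, along the tool's axes at that moment; what a row does not reach only later rows make up. A row lasts 1/10 s, in which the tool goes at most 50 mm and 8.59 degrees, less where a joint would pass 70% of its speed; a pose out of reach is approached as far as the arm can. A call with a gripper value outside its range is refused whole. The fingers move at their own pace and stop on an object; FORCE is the grip in N (left out, the last holds). Time passes only in rows, so rows that repeat a pose let the fingers close. It gives the time, the measured TCP pose, the force and the opening at its end, in the units of the state.
- r.get_state(): the state, without advancing time (a new reading comes with each control period).
- viewer.snapshot(name): name is "side" or "top"; returns the picture (480x640x3 uint8, red, green, blue); there is no depth.
- viewer.camera_params(name): a dict with "intrinsics" (3x3 intrinsics, pixels), "world_to_cam" (4x4, takes a point from world to camera coordinates). Camera axes: x right, y up, looking along -z (the intrinsics and any distortion apply to the point x, -y, -z); pixel columns grow to the right and rows downward; lengths in m; the calibration is good to about 2 mm. A picture is of the moment at which its call begins. camera_params takes no time and is no camera call.
- r.finish_job(): hands the job in, once; it reports no verdict.
Trained networks look in the newest picture that a camera, given by its name, has taken for a name from the list of things; names that differ only in an ending like _2 or _b are one class to them, and where a whole thing is asked for, a point or a joint stands for the part that bears it (a point fixed in the world has none). Each returns a list of dicts, best first, with "p" (0 to 1); they miss things now and then, are a little off and sometimes report something else, mostly with a low value. They report only what shows in the picture. A call takes as long as a camera call. They do not tell look-alikes from the thing itself.
- viewer.outline_of(camera, name): "pixels" (480x640 bool, what is visible of it) and "bbox" ([left, top, width, height] in pixels, round what is visible of it).
The state is a dict: "clock": time; "q": joint angles; "qd": joint speeds; "joint_torque": joint torques, N m; "tool_pos": TCP position; "eef_rot": TCP orientation; "contact_force": force on the tool from outside, world axes, zero at the start; "moment": the same for the moment, N m; "opening": opening from 0.0 (shut) to 1.0 (fully open).
Only numpy, scipy, OpenCV 4.12 (cv2) and the standard library are available. Lean on these libraries where they do the work, as an engineer would, in place of code of your own. Each camera call takes 0.05 s, during which the arm holds its last target.

## Working session

There is one attempt and no reset: what is moved stays moved. The work goes in short steps, Python scripts to look and compute and a shell command to move; the robot and the scene stay as the last step left them, time stands still between calls to the robot, and variables do not carry over. Pictures are saved under pics/ and viewed, and the job is handed in when it is done.

```bash
ls; mkdir -p pics; python3 - <<'E'
from plant import r, viewer
import cv2
s=r.get_state(); print(s)
for n in ("side","top"):
    im=viewer.snapshot(n); cv2.imwrite(f"pics/{n}0.png",im[:,:,::-1])
    p=viewer.camera_params(n); print(n,p)
E
```

```text
pics
{'clock': 0.0, 'q': array([ 1.35978732,  0.68998001, -0.19452104,  1.56631901,  0.1572969 ,
        0.90248099, -0.2150839 ]), 'qd': array([-0.0010093 ,  0.00033776,  0.0002035 , -0.00145934,  0.00232749,
       -0.00227442, -0.00060601]), 'joint_torque': array([ 3.31159363e-04, -5.27571845e+01, -1.26696132e+00, -1.53434050e+01,
       -5.26464405e-02,  6.50269838e-03,  1.59306910e-04]), 'tool_pos': array([ 0.15129839, -0.60580222,  0.25191932]), 'eef_rot': array([ 9.92511353e-01,  1.22149119e-01, -1.69205017e-04, -8.81868529e-04]), 'contact_force': array([-0.22446726, -0.43394401, -0.11342027]), 'moment': array([-0.0020445 , -0.01365854, -0.04017526]), 'opening': 0.9960901282589983}
side {'intrinsics': array([[448.81115547,   0.        , 317.37665019],
       [  0.        , 448.81115547, 237.68435271],
       [  0.        ,   0.        ,   1.        ]]), 'world_to_cam': array([[-0.99440711, -0.10331965, -0.02189851,  0.54802632],
       [ 0.03134942, -0.48675152,  0.87297776, -0.04560709],
       [-0.10085489,  0.86740879,  0.48726818, -1.13258556],
       [ 0.        ,  0.        ,  0.        ,  1.        ]])}
top {'intrinsics': array([[483.12624837,   0.        , 322.19294357],
       [  0.        , 483.12624837, 242.00139031],
       [  0.        ,   0.        ,   1.        ]]), 'world_to_cam': array([[ 0.02205948, -0.99975454, -0.00206   ,  0.0294899 ],
       [ 0.98383241,  0.02134177,  0.17781539, -0.55062804],
       [-0.17772777, -0.00594921,  0.98406171, -1.06987149],
       [ 0.        ,  0.        ,  0.        ,  1.        ]])}
```

View pics/side0.png

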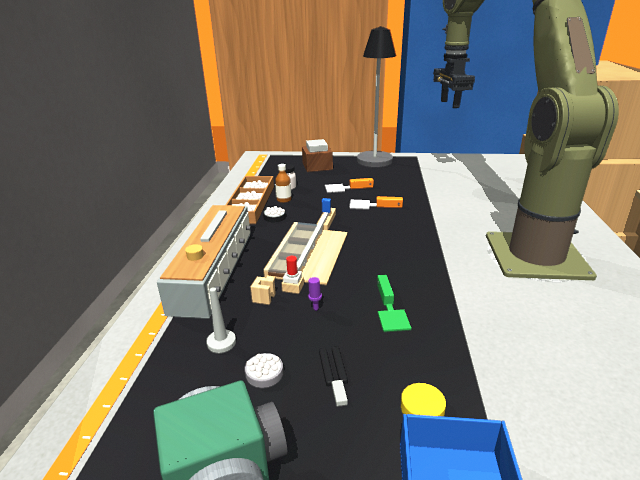

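View pics/top0.png

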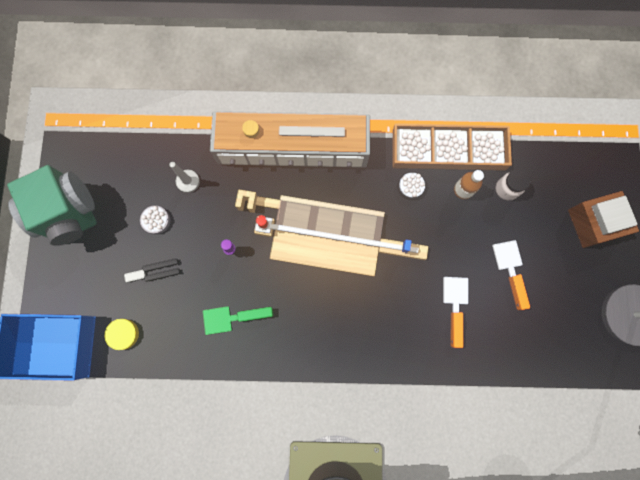

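Two orange scrapers show in top view, around (456,315) and (512,275). The green look-alike is at (238,318). The red pin is at (262,222) and the purple decoy at (228,247). Next I'll crop in and measure.

```bash
cat > h.py <<'E'
from plant import r, viewer
import cv2, numpy as np
def proj(cam,P):
    p=viewer.camera_params(cam); K=p["intrinsics"]; T=p["world_to_cam"]
    c=T[:3,:3]@np.asarray(P,float)+T[:3,3]; u=K@np.array([c[0],-c[1],-c[2]]); return u[:2]/u[2]
def ray(cam,uv):
    p=viewer.camera_params(cam); K=p["intrinsics"]; T=p["world_to_cam"]
    d=np.linalg.inv(K)@np.array([uv[0],uv[1],1.]); d=np.array([d[0],-d[1],-d[2]])
    R=T[:3,:3]; o=-R.T@T[:3,3]; return o,R.T@d
def at(cam,uv,z):
    o,d=ray(cam,uv); return o+d*(z-o[2])/d[2]
def crop(cam,x0,y0,w,h,name,k=None,im=None):
    if im is None: im=viewer.snapshot(cam)
    k=k or min(800/w,600/h)
    c=cv2.resize(im[y0:y0+h,x0:x0+w],None,fx=k,fy=k,interpolation=cv2.INTER_CUBIC)
    cv2.imwrite("pics/"+name,c[:,:,::-1]); return im
E
python3 - <<'E'
from h import *
im=crop("top",220,170,220,120,"t1.png")
crop("top",420,220,130,140,"t2.png",im=im)
crop("side",240,180,160,130,"s1.png")
for n in("scraper1_grip","pin_knob","shutter_grip","rack"):
  for c in("top","side"):
    for d in viewer.outline_of(c,n)[:5]:
        ys,xs=np.nonzero(d["pixels"]); print(n,c,round(d["p"],2),d["bbox"],xs.mean().round(1),ys.mean().round(1))
E
```

```text
scraper1_grip top 0.65 [492.9, 242.4, 36.5, 69.0] 512.4 271.3
scraper1_grip side 0.62 [324.6, 177.7, 51.9, 12.9] 352.5 184.4
scraper1_grip side 0.35 [251.6, 201.6, 97.3, 101.9] 302.0 255.9
pin_knob top 0.73 [256.9, 215.0, 13.5, 13.7] 262.6 223.2
pin_knob top 0.51 [222.6, 238.4, 12.9, 16.9] 228.4 246.3
pin_knob side 0.71 [284.4, 257.9, 14.4, 17.0] 291.8 266.7
pin_knob side 0.64 [306.2, 275.6, 11.0, 31.9] 311.5 290.9
pin_knob side 0.28 [283.0, 194.9, 47.2, 90.4] 311.2 240.9
shutter_grip top 0.69 [496.1, 167.9, 38.6, 35.5] 512.7 184.8
shutter_grip top 0.62 [264.1, 219.0, 152.3, 32.2] 343.2 238.2
shutter_grip side 0.82 [283.0, 197.1, 49.5, 83.8] 310.1 242.8
rack top 0.66 [233.8, 193.9, 192.4, 82.6] 327.1 234.3
rack side 0.65 [252.7, 199.6, 94.4, 103.5] 302.3 255.4
```

View pics/t1.png

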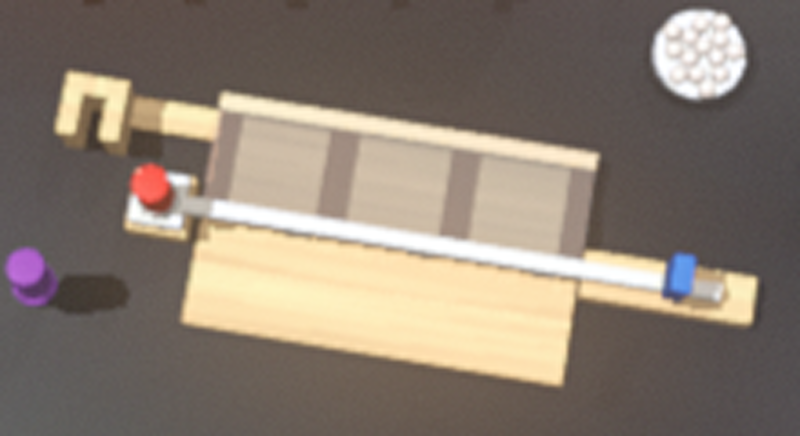

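View pics/t2.png

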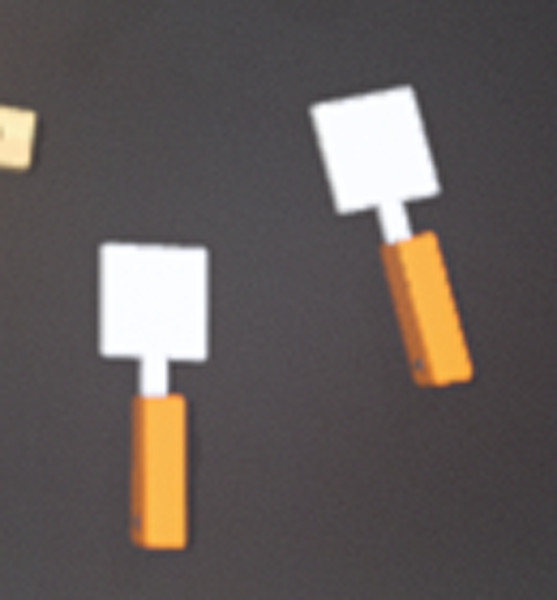

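View pics/s1.png

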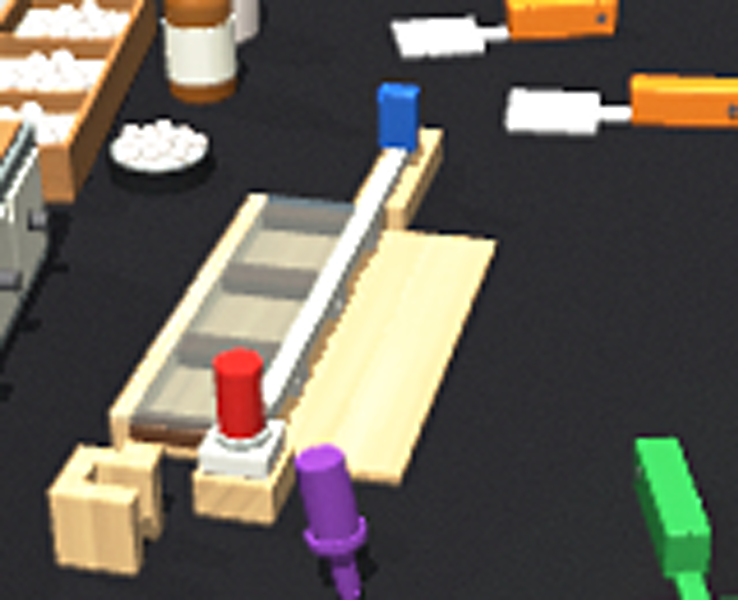

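Top crop (scale 3.636): red knob top is at about (150,180). The notch block's top corners are at (67,72), (132,80) and (57,133). The sill front corners are at (182,323) and (562,384), and the blue fin top is near (683,263). The purple pin is the decoy because of its colour. Now computing positions.

```bash
python3 - <<'E'
from h import *
k=800/220
f=lambda u,v,z:at("top",(220+(u+.5)/k-.5,170+(v+.5)/k-.5),z)
L=dict(sillL=f(182,323,.006),sillR=f(562,384,.006),backL=f(221,94,.022),backR=f(598,155,.022),knobtop=f(152,180,.080),
 finTop=f(684,262,.074),nBL=f(67,72,.042),nBR=f(132,80,.042),nFL=f(57,133,.042),nFR=f(125,141,.042),gBR=f(757,277,.021),gFR=f(752,324,.021))
for n,v in L.items(): print(n,v.round(4))
d=L['sillR']-L['sillL'];print('sill w',np.linalg.norm(d)); 
ym=-d/np.linalg.norm(d); ymb=(L['backL']-L['backR']);print('w back',np.linalg.norm(ymb)); ymb/=np.linalg.norm(ymb)
for y in(ym,ymb): print(np.degrees(np.arctan2(-y[0],y[1])))
mid=(L['sillL']+L['sillR'])/2; midb=(L['backL']+L['backR'])/2; ax=midb-mid;print('depth',np.linalg.norm(ax[:2]),np.degrees(np.arctan2(ax[1],ax[0])))
# color-based
im=viewer.snapshot("top").astype(int); s=viewer.snapshot("side").astype(int)
for nm,I,cam in(("top",im,"top"),("side",s,"side")):
  R,G,B=I[...,0],I[...,1],I[...,2]
  for c,m in(("red",(R>150)&(G<60)&(B<60)),("blue",(B>130)&(R<80)&(G<110)),("orange",(R>200)&(G>110)&(G<190)&(B<90))):
    n,lab,st,ce=cv2.connectedComponentsWithStats(m.astype(np.uint8))
    for i in range(1,n):
      if 20<st[i,4]<800: print(nm,c,st[i],ce[i].round(1))
E
```

```text
sillL [0.5149 0.1666 0.006 ]
sillR [ 0.4801 -0.0836  0.006 ]
backL [0.6668 0.1452 0.022 ]
backR [ 0.6305 -0.1052  0.022 ]
knobtop [0.5941 0.1805 0.08  ]
finTop [ 0.5503 -0.1523  0.074 ]
nBL [0.6739 0.2445 0.042 ]
nBR [0.6694 0.2018 0.042 ]
nFL [0.6327 0.2489 0.042 ]
nFR [0.6283 0.2044 0.042 ]
gBR [ 0.5512 -0.209   0.021 ]
gFR [ 0.5202 -0.2052  0.021 ]
sill w 0.2525645967757115
w back 0.2530151550935066
-7.9315149171956545
-8.242253706773594
depth 0.1526977196806862 -8.103809198597986
top blue [ 36 375  22   1  22] [ 46.5 375. ]
top orange [512 275  18  35 327] [520.9 292. ]
top orange [453 312  10  36 343] [457.6 329.9]
side red [287 257  10  18 145] [291.2 265.7]
side blue [322 200   9  13  89] [325.6 206.2]
side orange [213 138   4  23  23] [214.4 149. ]
side orange [279 174   7   7  44] [281.9 176.8]
side orange [350 179  24   9 143] [361.  183.7]
side orange [377 199  26   8 166] [388.7 202.7]
side orange [ 43 420  40  60 758] [ 64.5 458.4]
```

```bash
cat >> h.py <<'E'
from scipy.optimize import minimize
def cyl(rad,z0,z1):
    a=np.linspace(0,2*np.pi,40,endpoint=False); c=np.c_[rad*np.cos(a),rad*np.sin(a)]
    return np.r_[np.c_[c,0*a+z0],np.c_[c,0*a+z1]]
def box(x0,x1,y0,y1,z0,z1): return np.array([[x,y,z] for x in(x0,x1) for y in(y0,y1) for z in(z0,z1)],float)
def hullmask(cam,P,x0,y0,w,h,k=8):
    uv=np.array([proj(cam,p) for p in P]); q=((uv+.5-[x0,y0])*k).astype(np.float32)
    m=np.zeros((h*k,w*k),np.uint8); cv2.fillConvexPoly(m,cv2.convexHull(q).astype(np.int32),1)
    return cv2.resize(m.astype(np.float32),(w,h),interpolation=cv2.INTER_AREA)
def Rz(a): return np.array([[np.cos(a),-np.sin(a),0],[np.sin(a),np.cos(a),0],[0,0,1]])
def fit(shape,z,masks,x0,yaw=None,fitz=False):
    """masks {cam:(full soft mask)}; fits x,y[,yaw]"""
    rois={}
    for c,m in masks.items():
        ys,xs=np.nonzero(m>.3); rois[c]=(xs.min()-12,ys.min()-12,np.ptp(xs)+24,np.ptp(ys)+24)
    def cost(p):
        a=p[2] if yaw is None else yaw
        P=shape@Rz(a).T+[p[0],p[1],z+(p[-1] if fitz else 0)]
        e=0
        for c,m in masks.items():
            X,Y,W,H=rois[c]; e+=((hullmask(c,P,X,Y,W,H)-m[Y:Y+H,X:X+W])**2).sum()/max(1,m[Y:Y+H,X:X+W].sum())
        return e
    x=list(x0); n=len(x); st=[.006,.006]+([.1] if yaw is None else [])+([.006] if fitz else [])
    sim=np.array([x]+[[x[j]+(st[j] if j==i else 0) for j in range(n)] for i in range(n)])
    best=minimize(cost,x,method="Nelder-Mead",options=dict(initial_simplex=sim,xatol=1e-4,fatol=1e-4))
    return best.x,best.fun
def cmask(I,col,box=None):
    I=I.astype(int); R,G,B=I[...,0],I[...,1],I[...,2]
    m={"red":(R>G+60)&(R>B+60)&(G<80),"blue":(B>R+50)&(B>G+40),"orange":(R>B+80)&(G>B+25)&(R>110),"purple":(B>G+50)&(R>G+30)}[col]
    m=m.astype(np.float32)
    if box: k=np.zeros_like(m); k[box[1]:box[3],box[0]:box[2]]=1; m=m*k
    return m
E
python3 - <<'E'
from h import *
t=viewer.snapshot("top"); s=viewer.snapshot("side")
mr={"top":cmask(t,"red",(245,205,285,240)),"side":cmask(s,"red",(280,245,305,285))}
mb={"top":cmask(t,"blue",(395,230,425,260)),"side":cmask(s,"blue",(315,190,338,218))}
yaw=np.radians(-8.1)
for ms in (mr,{"top":mr["top"]},{"side":mr["side"]}): print("pin",fit(cyl(.012,.041,.080),0,ms,[.594,.18],0))
for ms in (mb,{"top":mb["top"]},{"side":mb["side"]}): print("fin",fit(box(-.012,.012,-.007,.007,.034,.074),0,ms,[.55,-.152],yaw))
for n,(b1,b2) in dict(A=((445,300,470,355),(370,190,410,213)),B=((500,265,535,315),(345,172,378,192))).items():
  mo={"top":cmask(t,"orange",b1),"side":cmask(s,"orange",b2)}
  x0={"A":[.37,-.25,0],"B":[.45,-.38,.2]}[n]
  for ms in(mo,{"top":mo["top"]},{"side":mo["side"]}):
    p,f=fit(box(-.062,.018,-.011,.011,0,.028),0,ms,x0); print(n,p,np.degrees(p[2]),f)
E
```

```text
Traceback (most recent call last):
  File "h.py", line 41, in fit
    best=minimize(cost,x,method="Nelder-Mead",options=dict(initial_simplex=sim,xatol=1e-4,fatol=1e-4))
  File "h.py", line 37, in cost
    X,Y,W,H=rois[c]; e+=((hullmask(c,P,X,Y,W,H)-m[Y:Y+H,X:X+W])**2).sum()/max(1,m[Y:Y+H,X:X+W].sum())
                          ~~~~~~~~^^^^^^^^^^^^^
  File "h.py", line 23, in hullmask
    uv=np.array([proj(cam,p) for p in P]); q=((uv+.5-[x0,y0])*k).astype(np.float32)
                 ~~~~^^^^^^^
  File "h.py", line 4, in proj
    p=viewer.camera_params(cam); K=p["intrinsics"]; T=p["world_to_cam"]
ValueError: time passes only in moves, steps and waits
```

```bash
sed -i 's/p=viewer.camera_params(cam)/p=CP(cam)/' h.py; sed -i '2a import functools\n@functools.cache\ndef CP(cam): return viewer.camera_params(cam)' h.py
cat > m1.py <<'E'
from h import *
t=viewer.snapshot("top"); s=viewer.snapshot("side")
mr={"top":cmask(t,"red",(245,205,285,240)),"side":cmask(s,"red",(280,245,305,285))}
mb={"top":cmask(t,"blue",(395,230,425,260)),"side":cmask(s,"blue",(315,190,338,218))}
yaw=np.radians(-8.1)
for ms in (mr,{"top":mr["top"]},{"side":mr["side"]}): print("pin",fit(cyl(.012,.041,.080),0,ms,[.594,.18],0))
for ms in (mb,{"top":mb["top"]},{"side":mb["side"]}): print("fin",fit(box(-.012,.012,-.007,.007,.034,.074),0,ms,[.55,-.152],yaw))
for n,(b1,b2) in dict(A=((445,300,470,355),(370,190,410,213)),B=((500,265,535,315),(345,172,378,192))).items():
  mo={"top":cmask(t,"orange",b1),"side":cmask(s,"orange",b2)}
  x0={"A":[.37,-.25,0],"B":[.45,-.38,.2]}[n]
  for ms in(mo,{"top":mo["top"]},{"side":mo["side"]}):
    p,f=fit(box(-.062,.018,-.011,.011,0,.028),0,ms,x0); print(n,p,np.degrees(p[2]),f)
print(r.get_state()["clock"])
E
python3 m1.py
```

```text
pin (array([0.58940848, 0.17915139]), np.float64(6.709371566772461))
pin (array([0.58258091, 0.17580131]), np.float64(6.52996826171875))
pin (array([0.5893497 , 0.17854904]), np.float64(0.1304868906736374))
fin (array([ 0.54228558, -0.15308215]), np.float64(0.5528455972671509))
fin (array([ 0.54499296, -0.15334349]), np.float64(0.3218618631362915))
fin (array([ 0.54138452, -0.15880347]), np.float64(0.05760130658745766))
A [ 0.37741909 -0.27374946 -0.00158761] -0.09096343577182947 0.19762122631072998
A [ 0.37862669 -0.27379357 -0.00257438] -0.1475012080041577 0.06989897787570953
A [ 0.37586148 -0.28041408 -0.08610153] -4.9332542804679775 0.04568830132484436
B [ 0.46747172 -0.41748525  0.2422102 ] 13.877622390870128 0.19675134122371674
B [ 0.46666667 -0.34733333 -0.35555556] -20.371832715762608 1.0
B [ 0.46561034 -0.42147408  0.21450121] 12.290013898252548 0.04975692182779312
0.9
```

```bash
cat > m2.py <<'E'
from h import *
t=viewer.snapshot("top"); s=viewer.snapshot("side")
print(t[218:228:3,256:270:3].tolist())
I=t.astype(int)
m=((I[...,0]>I[...,1]*1.8)&(I[...,0]>I[...,2]*1.8)&(I[...,0]>100)).astype(np.float32); k=np.zeros_like(m);k[205:240,245:285]=1;m*=k; print(m.sum())
mr={"top":m,"side":cmask(s,"red",(280,245,305,285))}
for ms in (mr,{"top":mr["top"]}): print("pin",fit(cyl(.012,.041,.080),0,ms,[.589,.179],0))
I=I
mo={"top":cmask(t,"orange",(500,265,535,315))}
p,f=fit(box(-.062,.018,-.011,.011,0,.028),0,mo,[.467,-.418,.24]);print(p,f)
E
python3 m2.py
```

```text
[[[180, 88, 80], [253, 101, 87], [253, 97, 84], [237, 139, 138], [226, 228, 231]], [[210, 98, 88], [252, 108, 96], [252, 99, 86], [241, 88, 74], [178, 174, 168]], [[217, 210, 207], [236, 95, 83], [240, 97, 83], [141, 65, 50], [155, 139, 131]], [[253, 253, 249], [186, 175, 169], [127, 75, 64], [130, 78, 66], [169, 164, 155]]]
102.0
pin (array([0.59107622, 0.18157543]), np.float64(0.5299500226974487))
pin (array([0.59432565, 0.18282632]), np.float64(0.1987926959991455))
[ 0.4687697  -0.41791157  0.21521941] 0.07649075984954834
```

```bash
cat >> h.py <<'E'
RACK=np.array([.608,.0255]); RY=-8.1
def plan(x,y,z,yaw_deg):
    from scipy.spatial.transform import Rotation as Ro
    s=r.get_state(); R=Ro.from_quat(s["eef_rot"]).as_matrix(); p=s["tool_pos"]
    d=R.T@(np.array([x,y,z])-p); a=np.degrees(np.arctan2(R[1,0],R[0,0])); t=-(yaw_deg-a); t=(t+180)%360-180
    print("tcp",p.round(4),"yaw",a.round(2),"shift cm",(d*100).round(2),"turn",t.round(2),"t",s["clock"])
def rk(x,y,o=RACK,a=RY): return o+(Rz(np.radians(a))[:2,:2]@np.array([x,y]))
E
python3 - <<'E'
from h import *
plan(.5915,.181,.16,RY)
for n,uv in dict(mandrel=(187,182)).items(): print(n,at("top",uv,0))
print("cabfront",at("top",(290,160),.05), at("top",(228,252),0))
E
```

```text
tcp [ 0.1515 -0.6064  0.2527] yaw 14.03 shift cm [ 61.77 -65.73   9.27] turn 22.13 t 1.0
mandrel [0.70253502 0.38003444 0.        ]
cabfront [0.7470947  0.12280583 0.05      ] [0.52933467 0.26847392 0.        ]
```

```bash
python3 -m inch '[[0,[61.8,-65.7,2],22.1],[0,[61.8,-65.7,2],22.1],[0,[61.8,-65.7,2],22.1],[0,[61.8,-65.7,2],22.1],[0,[61.8,-65.7,2],22.1],[0,[61.8,-65.7,2],22.1],[0,[61.8,-65.7,2],22.1],[0,[61.8,-65.7,2],22.1],[0,[61.8,-65.7,2],22.1],[0,[61.8,-65.7,4],22.1],[0,[61.8,-65.7,4],22.1],[0,[61.8,-65.7,4],22.1],[0,[61.8,-65.7,4],22.1],[0,[61.8,-65.7,4],22.1],[0,[61.8,-65.7,4],22.1],[0,[61.8,-65.7,4],22.1],[0,[61.8,-65.7,4],22.1],[0,[61.8,-65.7,4],22.1],[0,[61.8,-65.7,4],22.1],[0,[61.8,-65.7,9],22.1]]' 30; python3 -c "
from h import *
plan(.5915,.181,.058,RY)"
```

```text
clock: 3.0
tool_pos: [0.5973, 0.185, 0.1674]
eef_rot: [0.998, -0.069, 0.007, -0.003]
contact_force: [1.9, -0.7, 0.0]
opening: 1.001
tcp [0.5973 0.185  0.1674] yaw -7.88 shift cm [-0.67  0.56 10.93] turn 0.22 t 3.0
```

```bash
python3 -m inch '[[0,[0,0,0],0],[0,[0,0,0],0]]'; python3 -c "
from h import *
plan(.5915,.181,.058,RY)
im=crop('side',240,180,160,130,'s2.png')"
```

```text
clock: 3.2
tool_pos: [0.591, 0.1799, 0.1625]
eef_rot: [0.997, -0.071, -0.001, 0.001]
contact_force: [0.2, -0.1, -0.2]
opening: 1.002
tcp [0.591  0.1799 0.1625] yaw -8.12 shift cm [ 0.06 -0.13 10.45] turn -0.02 t 3.2
```

View pics/s2.png

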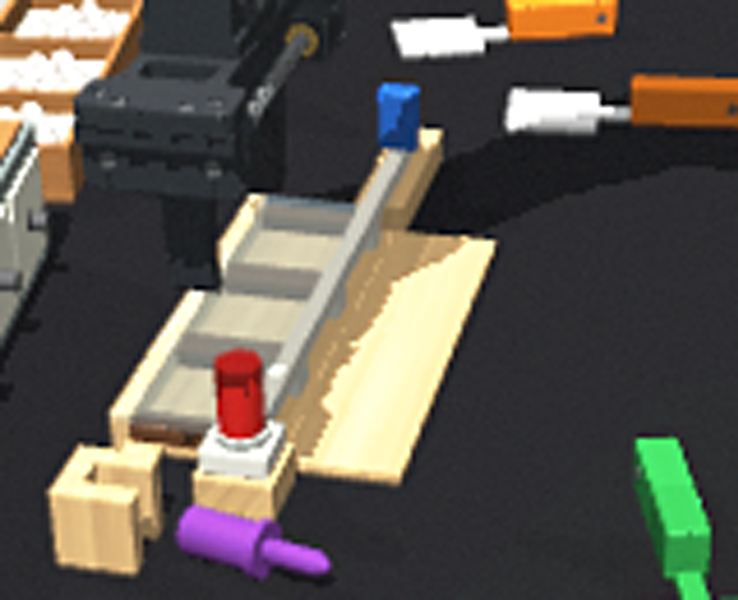

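```bash
python3 -c "
from h import *
k=738/160
s=r.get_state();p=s['tool_pos'];print(p)
for y in(.18,.18+.044,.18-.044):
  u=proj('side',[p[0],y,p[2]-.014]);print(u,(u-[240,180])*k)
im=crop('side',200,100,240,180,'s3.png'); crop('top',200,130,260,195,'t3.png')"
```

```text
[0.59223939 0.18019177 0.16387047]
[288.1223145  230.14591966] [221.96417565 231.29805443]
[284.70946877 240.22658612] [206.22242471 277.7951285 ]
[291.27499469 220.83371515] [236.505913   188.34551113]
```

View pics/s3.png

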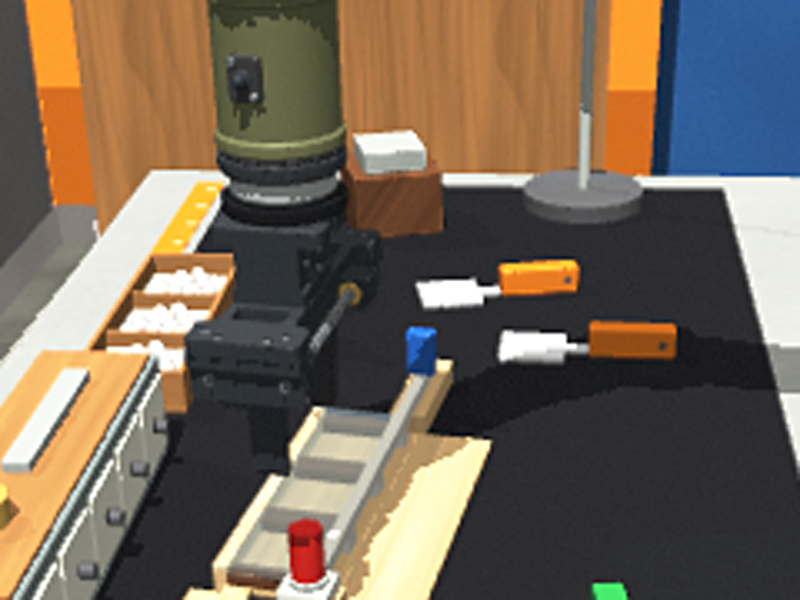

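View pics/t3.png

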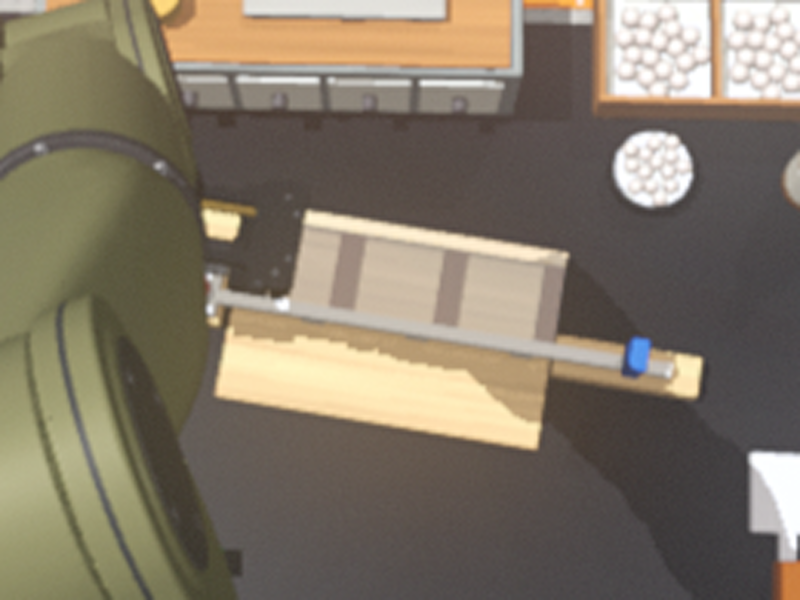

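```bash
python3 -m inch '[[0,[0,-0.1,4],0],[0,[0,-0.1,7],0],[0,[0,-0.1,9],0],[0,[0,-0.1,10.4],0],[0,[0,-0.1,10.4],0],[0,[0,-0.1,10.4],0]]'; python3 -c "
from h import *
plan(.5915,.181,.058,RY)
im=crop('side',240,180,160,120,'s4.png')"
```

```text
clock: 3.95
tool_pos: [0.5929, 0.1819, 0.06]
eef_rot: [0.998, -0.071, 0.001, -0.0]
contact_force: [0.5, -0.4, 0.4]
opening: 0.999
tcp [0.5929 0.1819 0.06  ] yaw -8.09 shift cm [-0.13  0.11  0.2 ] turn 0.01 t 3.95
```

View pics/s4.png

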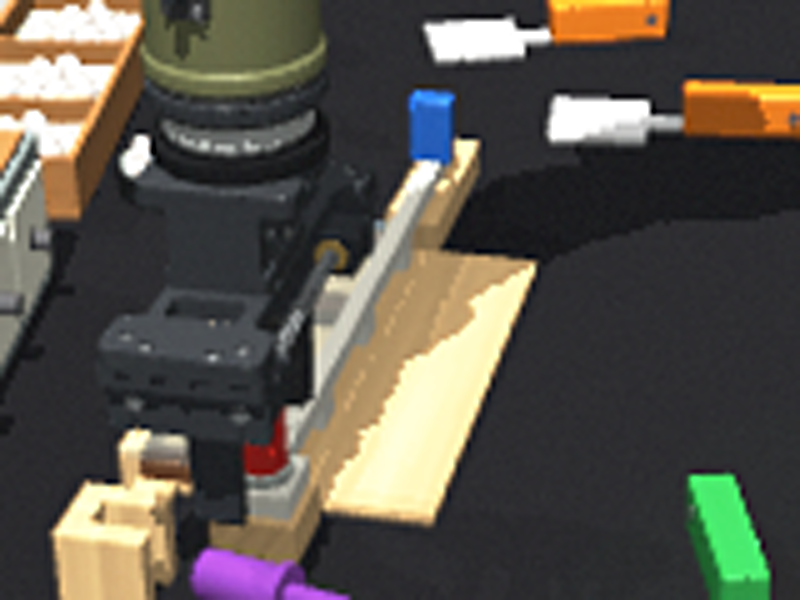

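```bash
python3 -c "
from h import *
for P in ([.589,.179,.06],[.5929,.1819,.06],[.5929,.1819,.046],[.5929-.009+.006,.1819+.05,.046],[.5929+.009+.006,.1819+.05,.046]): print(proj('side',P), proj('top',P))
s=r.get_state();print(s['tool_pos'])
"
```

```text
[291.767307   265.25581357] [263.08943232 223.24948733]
[289.8482056  265.88958411] [261.91052847 221.57550979]
[290.16967644 271.11868112] [262.65711555 222.88764564]
[287.93134101 283.94799533] [241.26002017 223.68874305]
[279.7073624  283.60043694] [241.65749623 216.19588284]
[0.5931456  0.1820263  0.06027856]
```

```bash
python3 -m inch '[[0,[-0.2,0,0],0],[0,[-0.2,0,0],0],[0.4,[-0.2,0,0],0],[0.6,[-0.2,0,0],0],[0.8,[-0.2,0,0],0],[1,[-0.2,0,0],0],[1,[-0.2,0,0],0],[1,[-0.2,0,0],0],[1,[-0.2,0,0],0],[1,[-0.2,0,0],0]]' 30; python3 -c "
from h import *
plan(.5915,.181,.058,RY)
im=crop('side',240,180,160,120,'s5.png')"
```

```text
clock: 5.0
tool_pos: [0.59, 0.182, 0.0587]
eef_rot: [0.998, -0.07, -0.0, 0.0]
contact_force: [0.2, -0.1, -0.1]
opening: 0.297
tcp [0.59   0.182  0.0587] yaw -8.07 shift cm [0.17 0.08 0.07] turn 0.03 t 5.0
```

View pics/s5.png

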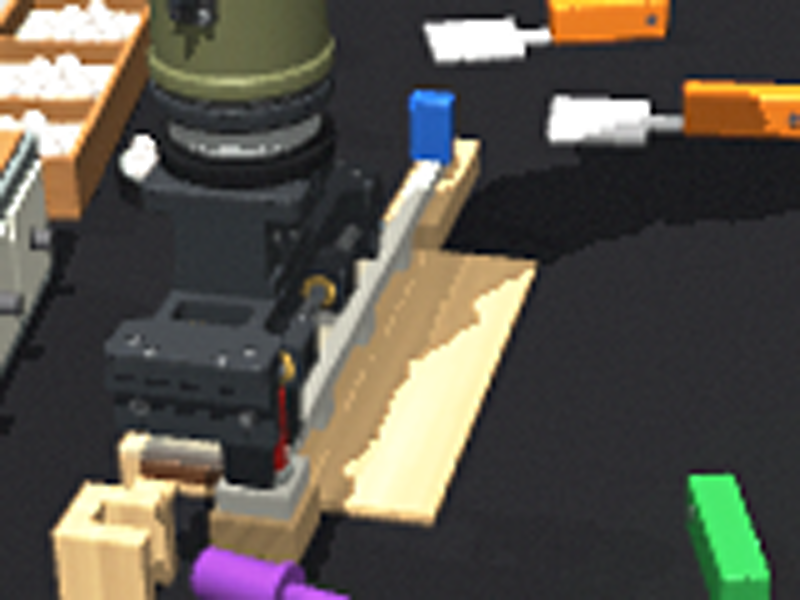

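```bash
python3 -m inch '[[1,[0,0,-1.5],0],[1,[0,0,-3],0],[1,[0,0,-5],0],[1,[0,0,-5.5],0],[1,[2,-2,-5.5],0],[1,[4.6,-5,-5.5],0],[1,[4.6,-5,-5.5],0],[1,[4.6,-5,-5.5],0],[1,[4.6,-5,-5.5],0]]' 30; python3 -c "
from h import *
plan(.5915,.181,.058,RY)
im=crop('side',230,200,120,90,'s6.png');crop('top',210,180,100,75,'t6.png')"
```

```text
clock: 5.95
tool_pos: [0.6416, 0.224, 0.1135]
eef_rot: [0.997, -0.071, -0.001, 0.001]
contact_force: [0.5, -0.0, -1.5]
opening: 0.261
tcp [0.6416 0.224  0.1135] yaw -8.11 shift cm [-4.35  4.96  5.56] turn -0.01 t 5.95
```

View pics/s6.png

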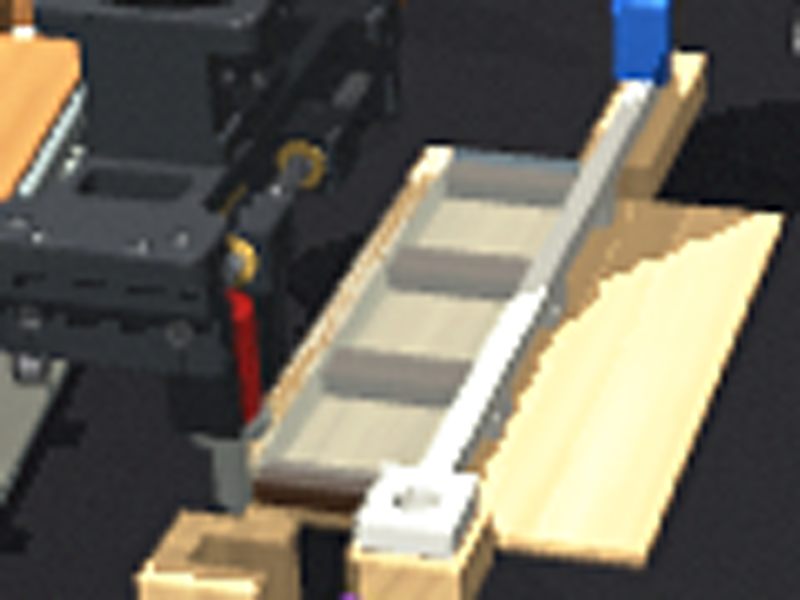

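View pics/t6.png

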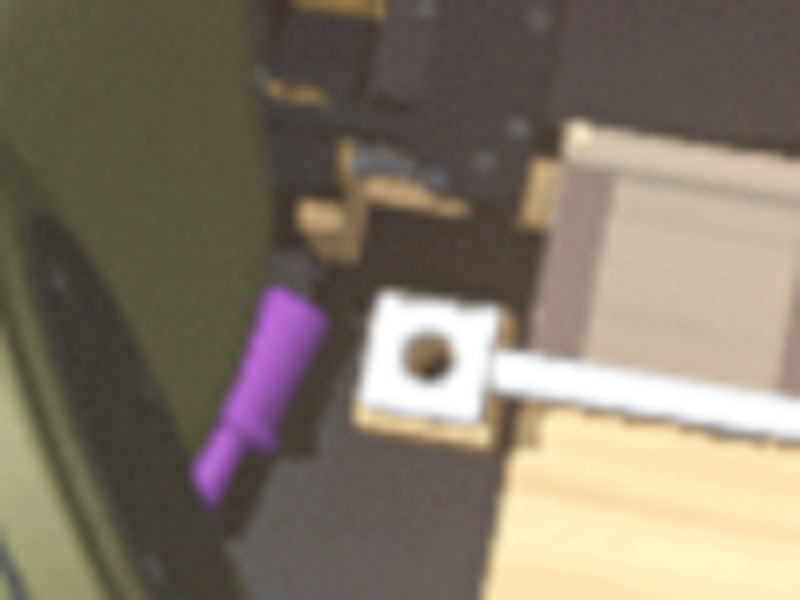

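```bash
python3 - <<'E'
from h import *
a=at("top",(263.5+.0,224.6),.036); b=at("side",(291.5,275),.036); print("bore top",a,"side",b)
def ov(cam,file,c,x0,y0,w,h,k,out):
    im=cv2.imread(file)[y0:y0+h,x0:x0+w]; im=cv2.resize(im,None,fx=k,fy=k,interpolation=cv2.INTER_CUBIC)
    R=Rz(np.radians(RY))
    # U outline in notch frame at top: end wall x=+8, y+-8.5 open at -20
    U=[(-.02,.0085),(.008,.0085),(.008,-.0085),(-.02,-.0085),(-.02,-.02),(.02,-.02),(.02,.02),(-.02,.02),(-.02,.0085)]
    pts=np.array([(proj(cam,np.array([*c,.042])+R@np.array([*p,0]))-[x0,y0]+.5)*k for p in U]).astype(np.int32)
    cv2.polylines(im,[pts],False,(255,0,255),1); cv2.imwrite(out,im)
ov("side","pics/side0.png",(.649,.2245),245,265,60,45,12,"pics/o1.png")
ov("top","pics/top0.png",(.649,.2245),225,180,60,45,12,"pics/o2.png")
E
```

```text
bore top [0.59099861 0.18105898 0.036     ] side [0.59028074 0.18248093 0.036     ]
```

View pics/o1.png

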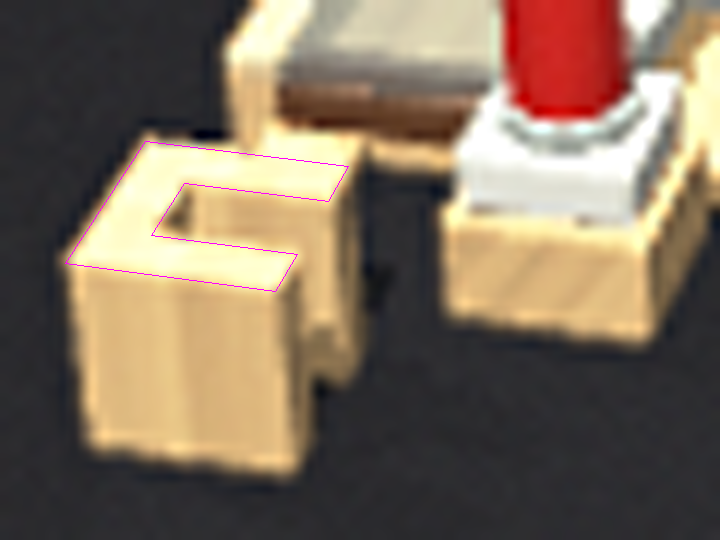

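View pics/o2.png

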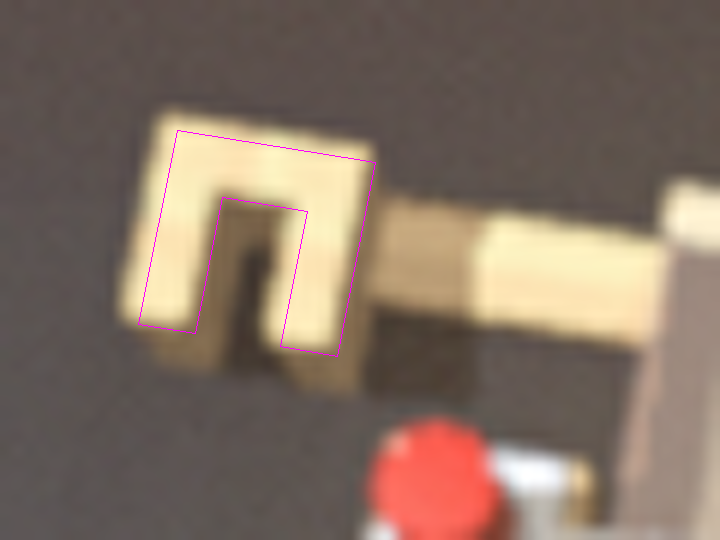

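```bash
python3 -m inch '[[1,[0.3,-0.2,0.4],0],[1,[0.3,-0.2,1.0],0],[1,[0.3,-0.2,1.0],0],[1,[0.3,-0.2,1.0],0]]' 30; python3 -c "
from h import *
plan(.5915,.181,.058,RY)
im=crop('side',245,255,60,45,'s7.png',12)"
```

```text
clock: 6.45
tool_pos: [0.6455, 0.2265, 0.1032]
eef_rot: [0.998, -0.07, -0.0, 0.0]
contact_force: [-0.0, -0.1, -2.3]
opening: 0.258
tcp [0.6455 0.2265 0.1032] yaw -8.08 shift cm [-4.7   5.26  4.53] turn 0.02 t 6.45
```

View pics/s7.png

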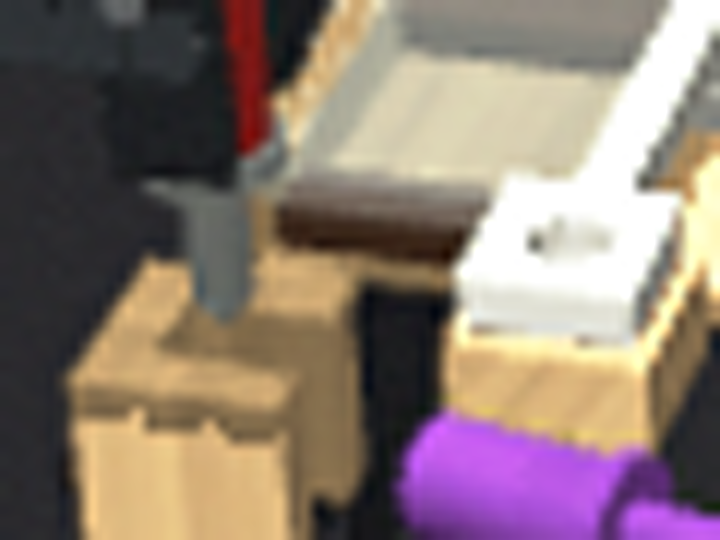

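```bash
python3 - <<'E'
from h import *
p=r.get_state()["tool_pos"]; print(p)
im=cv2.imread("pics/s7.png")
def P(q): return ((proj("side",q)-[245,255]+.5)*12).astype(int)
R=Rz(np.radians(RY))
# shank silhouette as model w/ pin rel TCP offset
zt=p[2]-.0587+.002
for rad,z in((.006,zt+.006),(.004,zt)):
    a=np.linspace(0,2*np.pi,30); cv2.polylines(im,[np.array([P([p[0]+rad*np.cos(t),p[1]+rad*np.sin(t),z]) for t in a])],True,(0,255,0),1)
U=[(-.02,.0085),(.008,.0085),(.008,-.0085),(-.02,-.0085),(-.02,-.02),(.02,-.02),(.02,.02),(-.02,.02),(-.02,.0085)]
for c,col in(((.649,.2245),(255,0,255)),((.6497,.226),(255,255,0))):
    cv2.polylines(im,[np.array([P(np.array([*c,.042])+R@np.array([*q,0])) for q in U])],False,col,1)
cv2.imwrite("pics/o3.png",im)
E
```

```text
[0.64567572 0.22658032 0.10347585]
```

View pics/o3.png

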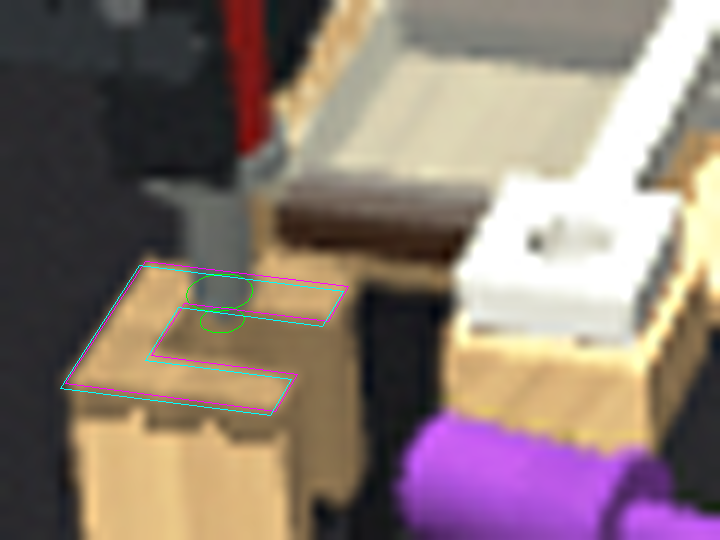

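```bash
python3 -m inch '[[1,[0,0,0.4],0],[1,[0,0,0.8],0],[1,[0,0,1.2],0],[1,[0,0,1.2],0]]' 30; python3 -c "
from h import *
plan(.5915,.181,.058,RY)
im=crop('side',245,255,60,45,'s8.png',12)"
```

```text
clock: 6.9
tool_pos: [0.6452, 0.2265, 0.0908]
eef_rot: [0.998, -0.07, -0.001, 0.0]
contact_force: [0.3, -0.1, -0.6]
opening: 0.26
tcp [0.6452 0.2265 0.0908] yaw -8.07 shift cm [-4.68  5.26  3.29] turn 0.03 t 6.9
```

View pics/s8.png

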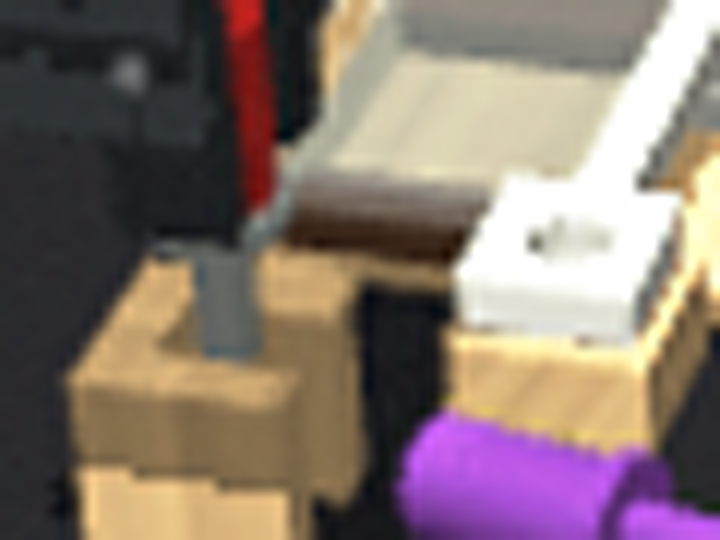

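```bash
python3 -m inch '[[1,[0,0,0.8],0],[1,[0,0,1.6],0],[1,[0,0,2.3],0],[1,[0,0,2.5],0],[1,[0,0,2.5],0],[1,[0,0,2.5],0]]' 30; python3 -c "
from h import *
plan(.5915,.181,.0645,RY)
im=crop('side',245,245,60,45,'s9.png',12)"
```

```text
clock: 7.55
tool_pos: [0.646, 0.2267, 0.0668]
eef_rot: [0.998, -0.07, 0.0, -0.0]
contact_force: [-1.0, 0.2, -1.4]
opening: 0.26
tcp [0.646  0.2267 0.0668] yaw -8.08 shift cm [-4.75  5.29  0.23] turn 0.02 t 7.55
```

View pics/s9.png

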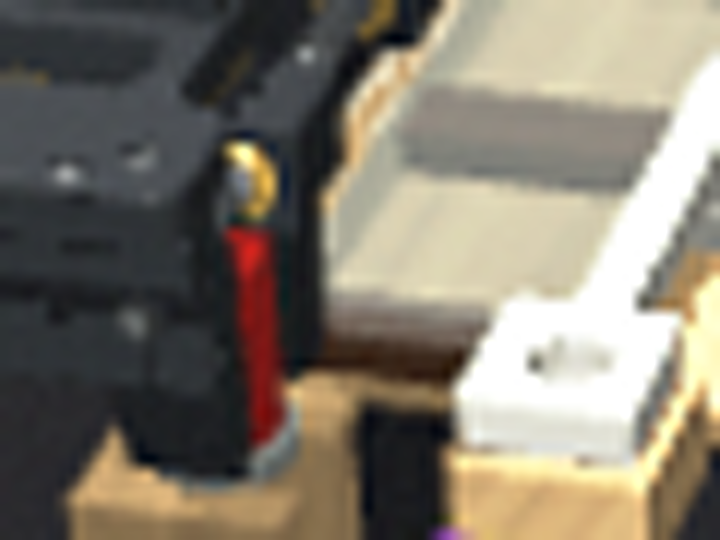

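```bash
python3 -m inch '[[1,[0,0,0.2],0],[1,[0,0,0.2],0],[0.5,[0,0,0.2],0],[0.4,[0,0,0.2],0],[0.4,[0,0,0.2],0],[0.4,[0,0,0.2],0],[0.4,[0,0,-3],0],[0.4,[0,0,-7],0],[0.4,[0,0,-9],0],[0.4,[0,0,-9],0]]' 30; python3 -c "
from h import *
f=rk(-.042,-.186);plan(.544,-.1535,.07,RY); print(f)
im=crop('side',245,245,60,45,'s10.png',12); 
s={'side':cmask(im,'red',(265,245,290,290))}
print('pin',fit(cyl(.012,.047,.086),0,s,[.646,.2265],0))"
```

```text
clock: 8.6
tool_pos: [0.6482, 0.2274, 0.1605]
eef_rot: [0.998, -0.07, 0.003, -0.001]
contact_force: [0.4, -0.4, -0.9]
opening: 0.601
tcp [0.6482 0.2274 0.1605] yaw -8.08 shift cm [-5.02 39.21  8.89] turn 0.02 t 8.6
[ 0.54021138 -0.15272655]
pin (array([0.63854642, 0.21966733]), np.float64(3.192516803741455))
```

View pics/s10.png

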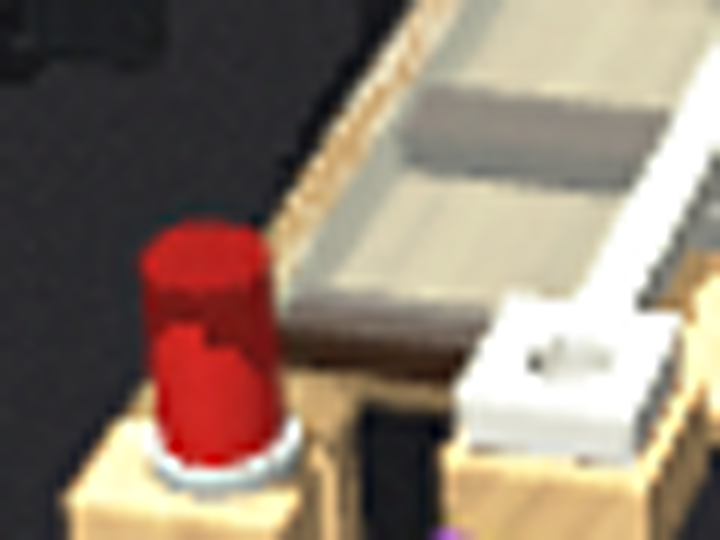

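```bash
python3 -m inch '[[0.4,[0,0,-2],0],[0,[-5,39,-2],0],[0,[-5,39,-2],0],[0,[-5,39,-2],0],[0,[-5,39,-2],0],[0,[-5,39,-2],0],[0,[-5,39,-2],0],[0,[-5,39,-2],0],[0,[-5,39,0],0],[0,[-5,39,3],0],[0,[-5,39,3],0],[0,[-5,39,3],0]]' 20; python3 -c "
from h import *
plan(.543,-.1535,.065,RY)
im=crop('side',290,170,80,60,'s11.png',10); t=crop('top',360,200,100,75,'t11.png',8)"
```

```text
clock: 9.85
tool_pos: [0.541, -0.151, 0.1257]
eef_rot: [0.998, -0.07, -0.001, -0.001]
contact_force: [-0.5, 0.9, 0.6]
opening: 0.998
tcp [ 0.541  -0.151   0.1257] yaw -7.99 shift cm [0.25 0.23 6.07] turn 0.11 t 9.85
```

View pics/s11.png

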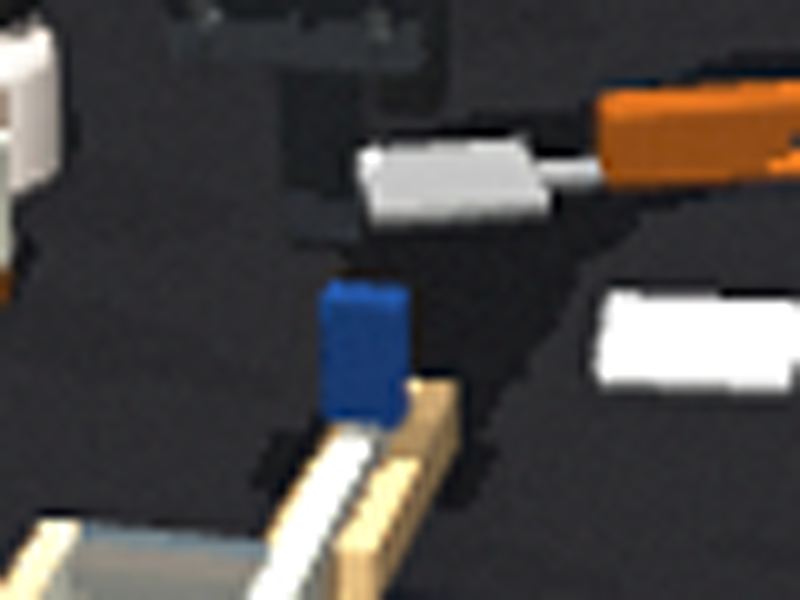

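View pics/t11.png

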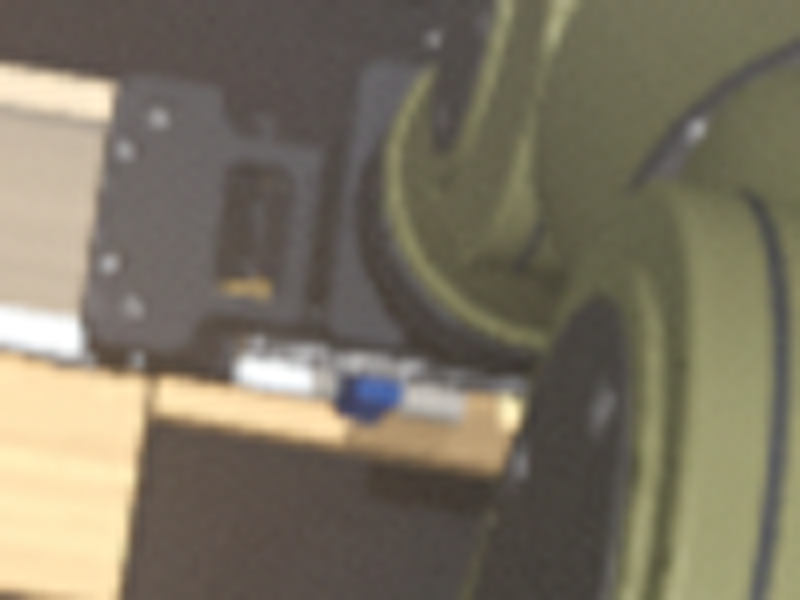

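```bash
python3 -m inch '[[0,[0.1,0.2,3],0],[0,[0.1,0.2,5],0],[0,[0.1,0.2,6],0],[0,[0.1,0.2,6],0],[1,[0.1,0.2,6],0],[1,[0.1,0.2,6],0],[1,[0.1,0.2,6],0],[1,[0.1,0.2,6],0],[1,[0.1,0.2,6],0],[1,[0.1,0.2,6],0],[1,[0.1,0.2,6],0]]' 20; python3 -c "
from h import *
plan(.543,-.1535,.065,RY)"
```

```text
clock: 11.05
tool_pos: [0.5422, -0.1546, 0.0667]
eef_rot: [0.998, -0.07, 0.0, 0.0]
contact_force: [-0.1, -0.8, -0.6]
opening: 0.393
tcp [ 0.5422 -0.1546  0.0667] yaw -8.08 shift cm [ 0.06 -0.12  0.17] turn 0.02 t 11.05
```

```bash
python3 -m inch '[[1,[0,0,0],0],[1,[0,0,0],0],[1,[0,0,0],0],[1,[0,0.5,0],0],[1,[0,1.0,0],0],[1,[0,1.5,0],0],[1,[0,1.9,0],0],[1,[0,2.1,0],0],[1,[0,2.1,0],0],[1,[0,2.1,0],0]]' 20; python3 -c "
from h import *
plan(.543,-.1535,.065,RY)
im=crop('side',230,170,160,120,'s12.png',5)"
```

```text
clock: 12.05
tool_pos: [0.5395, -0.1733, 0.0667]
eef_rot: [0.998, -0.07, -0.0, -0.001]
contact_force: [1.5, 6.0, 1.2]
opening: 0.161
tcp [ 0.5395 -0.1733  0.0667] yaw -7.99 shift cm [ 0.07 -2.01  0.17] turn 0.11 t 12.05
```

View pics/s12.png

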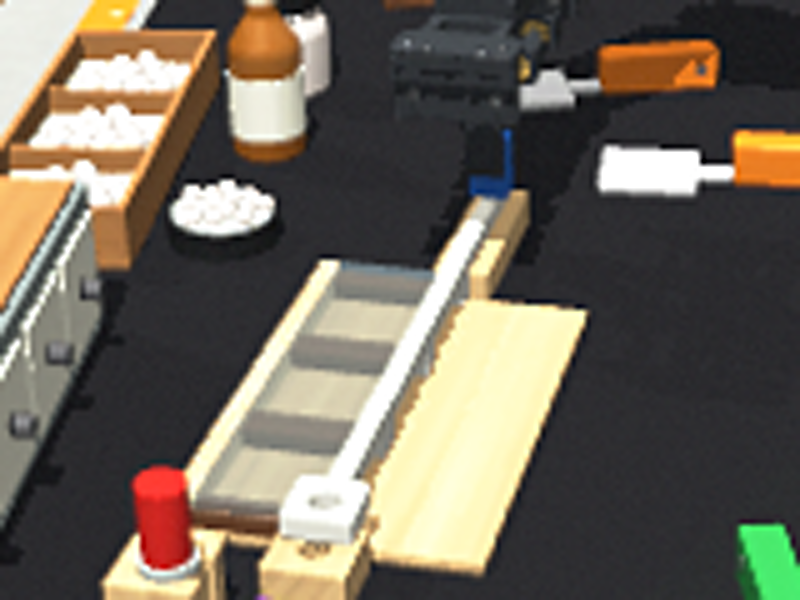

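```bash
python3 -m inch '[[1,[0,0.3,0],0],[1,[0,0.3,0],0],[1,[0,0.3,0],0]]' 20;  python3 -m inch '[[0.6,[0,-0.2,0],0],[0.5,[0,-0.2,0],0],[0.5,[0,-0.2,0],0],[0.5,[0,-0.2,0],0],[0.5,[0,-0.2,-4],0],[0.5,[0,-0.2,-9],0],[0.5,[0,-0.2,-9],0]]'; python3 m1.py 2>&1 | grep '^[AB]'; python3 - <<'E'
from h import *
t=viewer.snapshot("top"); cv2.imwrite("pics/t13.png",t[:,:,::-1])
s=viewer.snapshot("side"); cv2.imwrite("pics/s13.png",s[:,:,::-1])
E
```

```text
clock: 12.4
tool_pos: [0.5395, -0.1734, 0.0667]
eef_rot: [0.998, -0.069, -0.0, -0.003]
contact_force: [0.6, 11.0, 2.7]
opening: 0.153
clock: 13.1
tool_pos: [0.5427, -0.1783, 0.1622]
eef_rot: [0.997, -0.071, 0.006, 0.001]
contact_force: [0.8, -1.2, 0.1]
opening: 0.501
```

View pics/t13.png

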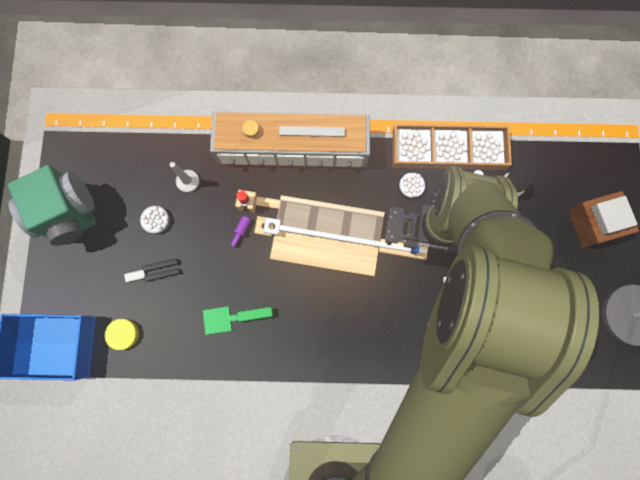

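View pics/s13.png

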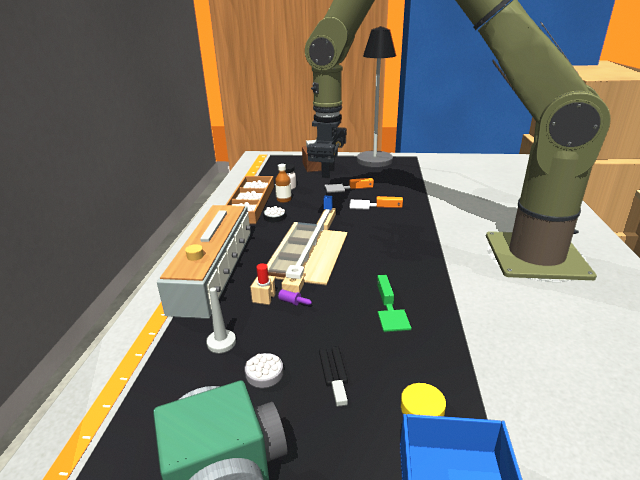

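```bash
python3 -c "
from h import *
plan(.3774,-.2745,.019,-0.1)"
```

```text
tcp [ 0.5383 -0.1765  0.1559] yaw -8.1 shift cm [-14.53  11.97  13.72] turn -8.0 t 13.3
```

```bash
python3 -m inch '[[0.3,[-14.5,12,0],-8],[0.2,[-14.5,12,0],-8],[0.2,[-14.5,12,0],-8],[0.2,[-14.5,12,0],-8],[0.2,[-14.5,12,4],-8],[0.2,[-14.5,12,8],-8],[0.2,[-14.5,12,8],-8],[0.2,[-14.5,12,8],-8]]' 40; python3 -c "
from h import *
plan(.3774,-.2745,.019,-0.1)
s=crop('side',310,160,120,90,'s14.png')
for n,b2,x0 in (('A',(370,190,410,213),[.377,-.274,0]),):
  p,f=fit(box(-.062,.018,-.011,.011,0,.028),0,{'side':cmask(s,'orange',b2)},x0); print(p,f)"
```

```text
clock: 14.1
tool_pos: [0.3778, -0.2741, 0.0759]
eef_rot: [1.0, -0.0, -0.002, -0.001]
contact_force: [0.7, -0.8, 0.6]
opening: 0.798
tcp [ 0.3778 -0.2741  0.0759] yaw -0.05 shift cm [-0.02  0.06  5.69] turn 0.05 t 14.1
[ 0.37555486 -0.27987581 -0.06816384] 0.0517352893948555
```

View pics/s14.png

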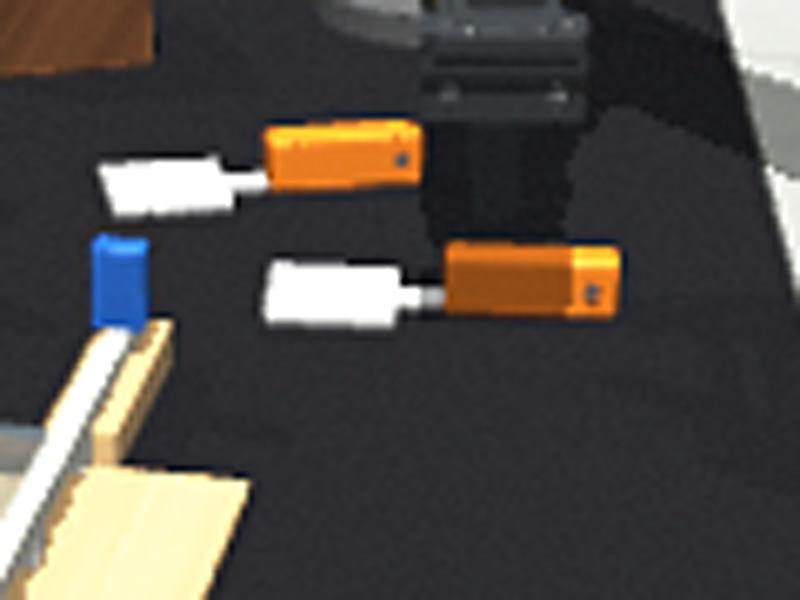

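```bash
python3 -m inch '[[0.2,[0,0,3],0],[0.2,[0,0,5],0],[0.2,[0,0,5.6],0],[0.2,[0,0,5.6],0],[1,[0,0,5.6],0],[1,[0,0,5.6],0],[1,[0,0,5.6],0],[1,[0,0,5.6],0],[1,[0,0,5.6],0],[1,[0,0,5.6],0],[1,[0,0,5.6],0],[1,[0,0,5.6],0],[1,[0,0,5.6],0]]' 40; python3 -c "
from h import *
plan(.3774,-.2745,.019,-0.1)"
```

```text
clock: 15.45
tool_pos: [0.379, -0.2752, 0.0211]
eef_rot: [1.0, -0.001, 0.0, 0.0]
contact_force: [-0.1, 0.5, 5.6]
opening: 0.246
tcp [ 0.379  -0.2752  0.0211] yaw -0.1 shift cm [-0.16 -0.07  0.21] turn -0.0 t 15.45
```

```bash
python3 -m inch '[[1,[0,0,-2],0],[1,[0,0,-5],0],[1,[0,0,-6],0],[1,[0,0,-6],0]]' 40; python3 - <<'E'
from h import *
im=cv2.imread("pics/top0.png"); x0,y0,k=265,190,6
c=cv2.resize(im[y0:y0+90,x0:x0+130],None,fx=k,fy=k,interpolation=cv2.INTER_CUBIC)
R=Rz(np.radians(RY))
for o,col in((RACK,(255,0,255)),((.610,.0255),(255,255,0))):
  for yy in(-.126,-.113,-.051,-.031,.031,.051,.113,.126):
    for z,(a,b) in((.016,(-.035,.028)),(.006,(-.115,-.06))):
      P=[((proj("top",np.array([*o,z])+R@np.array([x,yy,0]))-[x0,y0]+.5)*k).astype(int) for x in(a,b)]
      cv2.line(c,tuple(P[0]),tuple(P[1]),col,1)
  for x,z in((-.115,.006),(-.035,.016),(.028,.016)):
      P=[((proj("top",np.array([*o,z])+R@np.array([x,yy,0]))-[x0,y0]+.5)*k).astype(int) for yy in(-.126,.126)]
      cv2.line(c,tuple(P[0]),tuple(P[1]),col,1)
cv2.imwrite("pics/o4.png",c)
plan(*rk(-.16,-.082),.085,RY)
E
```

```text
clock: 15.85
tool_pos: [0.3791, -0.2752, 0.0818]
eef_rot: [1.0, -0.001, 0.001, 0.0]
contact_force: [-0.0, -0.3, -2.8]
opening: 0.244
tcp [ 0.3791 -0.2752  0.0818] yaw -0.12 shift cm [  5.84 -24.22  -0.33] turn 7.98 t 15.85
```

View pics/o4.png

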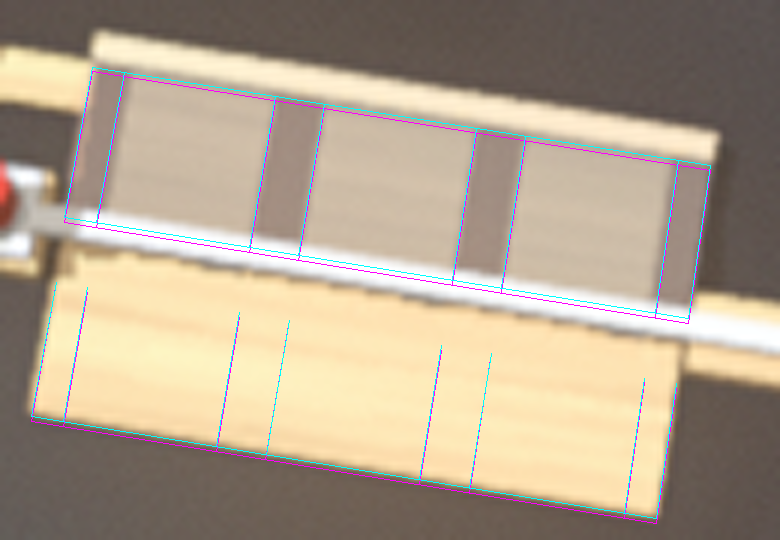

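```bash
python3 -m inch '[[1,[0,-5,-1],0],[1,[0,-10,-1],0],[1,[0,-15,-1],0],[1,[0,-20,-1],0],[1,[0,-24.2,0],4],[1,[4,-24.2,0],8],[1,[5.8,-24.2,0],8],[1,[5.8,-24.2,0],8],[1,[5.8,-24.2,0],8],[1,[5.8,-24.2,0],8]]' 40; python3 - <<'E'
from h import *
plan(*rk(-.16,-.082),.029,RY)
s=viewer.snapshot("side"); t=viewer.snapshot("top"); crop("side",270,170,120,90,"s15.png",im=s);crop("top",300,180,160,120,"t15.png",im=t)
E
```

```text
clock: 16.85
tool_pos: [0.4352, -0.0345, 0.0803]
eef_rot: [0.997, -0.072, -0.001, 0.001]
contact_force: [-0.3, 0.5, -0.8]
opening: 0.249
tcp [ 0.4352 -0.0345  0.0803] yaw -8.21 shift cm [ 0.28 -0.19  5.13] turn -0.11 t 16.85
```

View pics/s15.png

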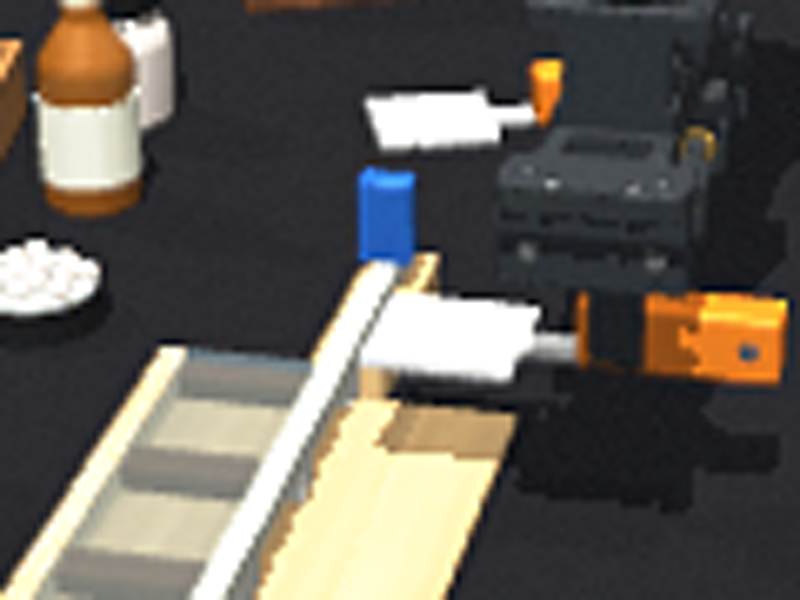

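View pics/t15.png

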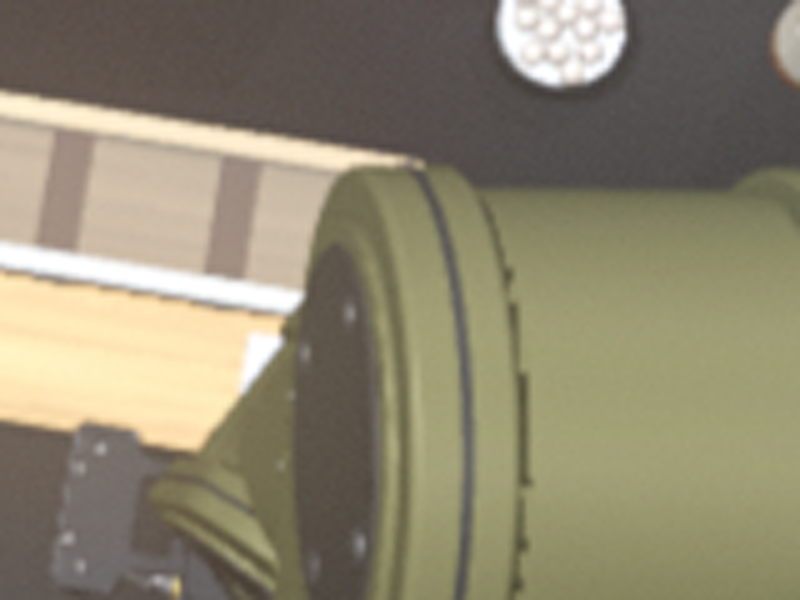

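```bash
python3 -m inch '[[1,[0,-0.2,2.5],0],[1,[0,-0.2,4.5],0],[1,[0,-0.2,5.0],0],[1,[0,-0.2,5.0],0],[1,[0,-0.2,5.0],0]]' 40; python3 - <<'E'
from h import *
plan(*rk(-.072,-.082),.0295,RY)
s=viewer.snapshot("side"); x0,y0,k=300,200,12
c=cv2.resize(s[y0:y0+45,x0:x0+60],None,fx=k,fy=k,interpolation=cv2.INTER_CUBIC)[:,:,::-1].copy()
R=Rz(np.radians(RY))
for yy in(-.113,-.051):
  for z,(a,b) in((.016,(-.035,.028)),(.006,(-.115,-.035))):
      P=[((proj("side",np.array([*RACK,z])+R@np.array([x,yy,0]))-[x0,y0]+.5)*k).astype(int) for x in(a,b)]
      cv2.line(c,tuple(P[0]),tuple(P[1]),(255,0,255),1)
p=r.get_state()["tool_pos"]
for yy in(-.028,.028):
  P=[((proj("side",np.array([p[0],p[1],p[2]-.0211+.005])+R@np.array([x,yy,0]))-[x0,y0]+.5)*k).astype(int) for x in(.04,.1)]
  cv2.line(c,tuple(P[0]),tuple(P[1]),(0,160,0),1)
cv2.imwrite("pics/o5.png",c)
E
```

```text
clock: 17.45
tool_pos: [0.4444, -0.032, 0.0371]
eef_rot: [0.997, -0.071, -0.007, -0.0]
contact_force: [-0.6, -0.3, -1.4]
opening: 0.244
tcp [ 0.4444 -0.032   0.0371] yaw -8.11 shift cm [8.19 0.2  0.65] turn -0.01 t 17.45
```

View pics/o5.png

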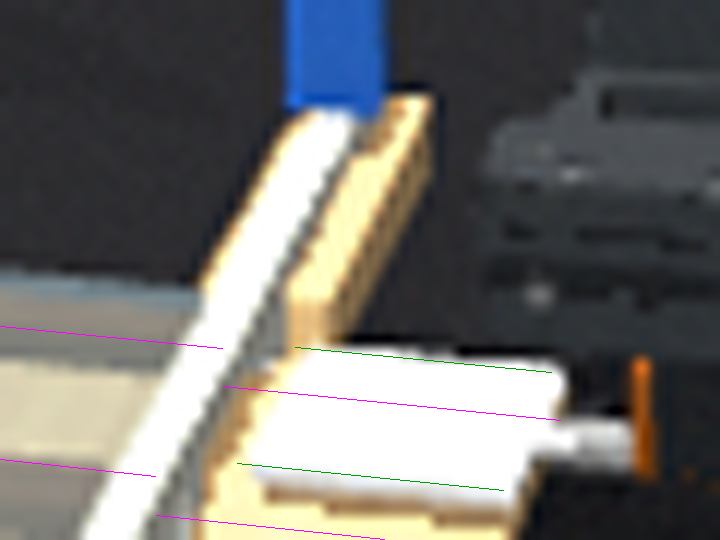

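```bash
python3 -m inch '[[1,[0,0,0],0],[1,[0,0,0],0],[1,[0,0,0],0]]' 40; python3 - <<'E'
from h import *
plan(*rk(-.072,-.082),.0295,RY); print(r.get_state()["q"].round(3))
E
```

```text
clock: 17.8
tool_pos: [0.4449, -0.0316, 0.0369]
eef_rot: [0.998, -0.07, -0.007, -0.0]
contact_force: [0.3, 0.0, -0.7]
opening: 0.247
tcp [ 0.4449 -0.0316  0.0369] yaw -8.06 shift cm [8.15 0.25 0.63] turn 0.04 t 17.8
[-0.003  0.906 -0.046  2.222  0.911  0.043 -2.654]
```

```bash
python3 -m inch '[[1,[0,0,-2],0],[1,[0,0,-4.5],0],[1,[0,0,-4.5],0]]' 40; python3 -c "
from h import *
print(r.get_state()['q'].round(3)); plan(*rk(-.15,.082),.085,RY)"
```

```text
clock: 18.1
tool_pos: [0.4464, -0.0318, 0.0836]
eef_rot: [0.997, -0.071, -0.005, -0.001]
contact_force: [-0.7, 0.3, -1.5]
opening: 0.245
[ 0.123  0.808 -0.248  2.206  0.862  0.232 -2.613]
tcp [ 0.4464 -0.0318  0.0836] yaw -8.11 shift cm [  0.18 -16.15  -0.13] turn -0.01 t 18.1
```

```bash
python3 -m inch '[[1,[1,-5,0],0],[1,[1,-10,0],0],[1,[1,-15,0],0],[1,[0.2,-16.2,0],0],[1,[0.2,-16.2,0],0],[1,[0.2,-16.2,0],0],[1,[0.2,-16.2,0],0]]' 40; python3 -c "
from h import *
print(r.get_state()['q'].round(3)); plan(*rk(-.155,.082),.0295,RY)"
```

```text
clock: 18.8
tool_pos: [0.4699, 0.1259, 0.081]
eef_rot: [0.997, -0.072, -0.007, 0.001]
contact_force: [0.3, -0.5, -0.7]
opening: 0.246
[-0.223  0.827 -0.215  2.091  0.56   0.292 -2.626]
tcp [0.4699 0.1259 0.081 ] yaw -8.22 shift cm [-0.34 -0.22  5.15] turn -0.12 t 18.8
```

```bash
python3 -m inch '[[1,[0,-0.2,1.5],0],[1,[0,-0.2,3.5],0],[1,[0,-0.2,3.5],0],[1,[0,-0.2,3.5],0]]' 40; python3 -c "
from h import *
print(r.get_state()['q'].round(3)); plan(*rk(-.155,.082),.0295,RY)"
```

```text
clock: 19.2
tool_pos: [0.4698, 0.129, 0.0464]
eef_rot: [0.997, -0.071, -0.007, 0.001]
contact_force: [-0.5, -0.4, -0.4]
opening: 0.244
[-0.273  0.894 -0.141  2.097  0.56   0.199 -2.628]
tcp [0.4698 0.129  0.0464] yaw -8.17 shift cm [-0.33  0.09  1.69] turn -0.07 t 19.2
```

```bash
python3 -m inch '[[1,[0,0,1],0],[1,[0,0,1.6],0],[1,[0,0,1.6],0],[1,[0,0,1.6],0]]' 40; python3 - <<'E'
from h import *
print(r.get_state()['q'].round(3));plan(*rk(-.072,.082),.0303,RY)
s=viewer.snapshot("side"); x0,y0,k=270,225,12
c=cv2.resize(s[y0:y0+45,x0:x0+65],None,fx=k,fy=k,interpolation=cv2.INTER_CUBIC)[:,:,::-1].copy()
R=Rz(np.radians(RY))
for yy in(.113,.051):
  for z,(a,b) in((.016,(-.035,.028)),(.006,(-.115,-.035))):
      P=[((proj("side",np.array([*RACK,z])+R@np.array([x,yy,0]))-[x0,y0]+.5)*k).astype(int) for x in(a,b)]
      cv2.line(c,tuple(P[0]),tuple(P[1]),(255,0,255),1)
p=r.get_state()["tool_pos"]
for yy in(-.028,.028):
  P=[((proj("side",np.array([p[0],p[1],p[2]-.0211+.005-.014*x])+R@np.array([x,yy,0]))-[x0,y0]+.5)*k).astype(int) for x in(.04,.1)]
  cv2.line(c,tuple(P[0]),tuple(P[1]),(0,160,0),1)
cv2.imwrite("pics/o6.png",c)
E
```

```text
clock: 19.6
tool_pos: [0.4696, 0.1304, 0.0303]
eef_rot: [0.998, -0.07, -0.007, 0.0]
contact_force: [-0.7, -0.3, -1.9]
opening: 0.248
[-0.294  0.926 -0.111  2.099  0.56   0.156 -2.628]
tcp [0.4696 0.1304 0.0303] yaw -8.05 shift cm [ 7.98  0.25 -0.1 ] turn 0.05 t 19.6
```

View pics/o6.png

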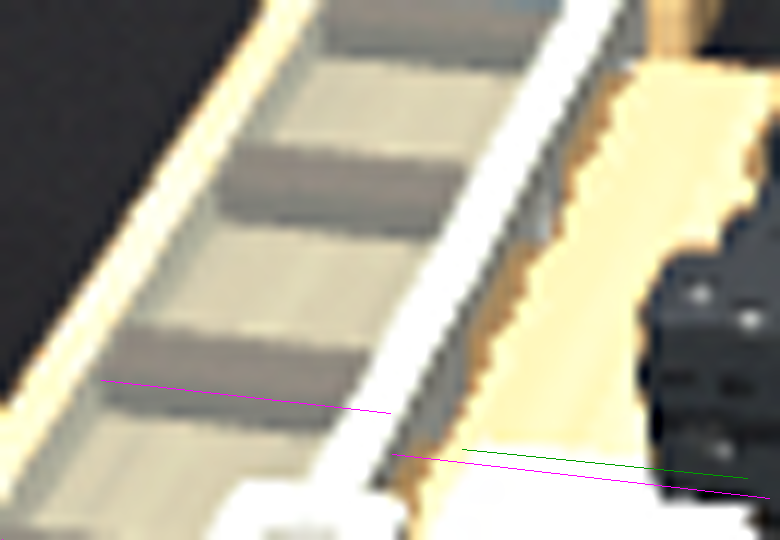

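```bash
python3 -m inch '[[1,[0,0.25,0],0],[1,[0,0.25,0],0],[1,[0.8,0.25,0],0],[1,[1.6,0.25,0],0],[1,[2.4,0.25,0],0],[1,[3.2,0.25,0],0],[1,[3.2,0.25,0],0]]' 40; python3 - <<'E'
from h import *
plan(*rk(-.072,.082),.0303,RY)
s=crop('side',260,220,120,90,'s16.png')
E
```

```text
clock: 20.35
tool_pos: [0.5029, 0.1231, 0.03]
eef_rot: [0.997, -0.071, -0.006, -0.0]
contact_force: [-0.0, 0.5, -2.2]
opening: 0.247
tcp [0.5029 0.1231 0.03  ] yaw -8.17 shift cm [ 4.58 -0.03 -0.09] turn -0.07 t 20.35
```

View pics/s16.png

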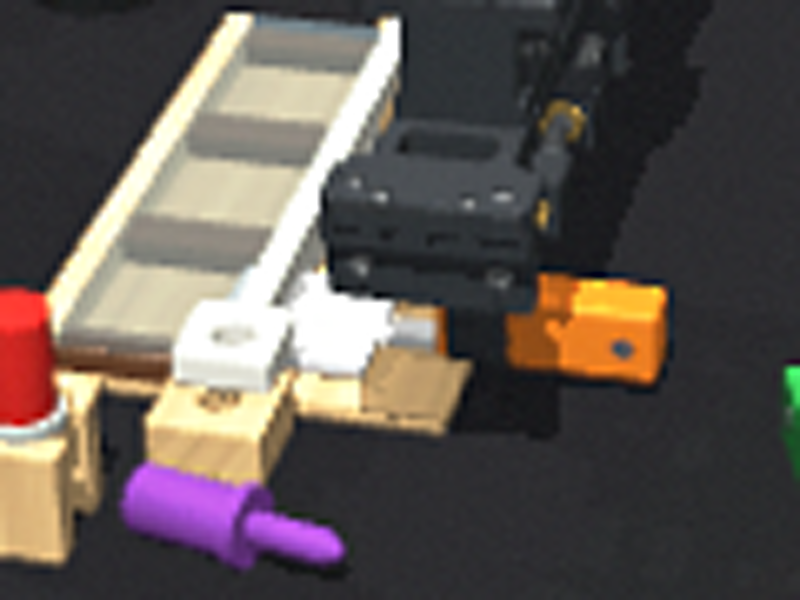

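Blade entering slot 3: its tip shows beyond the shutter at about (245,285), with no force. Pushing further in.

```bash
python3 -m inch '[[1,[0.8,0,0],0],[1,[1.6,0,0],0],[1,[2.4,0,0],0],[1,[3.2,0,0],0],[1,[4,0,0],0],[1,[4,0,0],0]]' 40; python3 - <<'E'
from h import *
plan(*rk(-.072,.082),.0303,RY)
s=crop('side',260,220,120,90,'s17.png')
E
```

```text
clock: 21.0
tool_pos: [0.5422, 0.1175, 0.0294]
eef_rot: [0.997, -0.071, -0.006, -0.0]
contact_force: [0.2, 0.4, -1.0]
opening: 0.247
tcp [0.5422 0.1175 0.0294] yaw -8.14 shift cm [ 0.61 -0.02 -0.1 ] turn -0.04 t 21.0
```

View pics/s17.png

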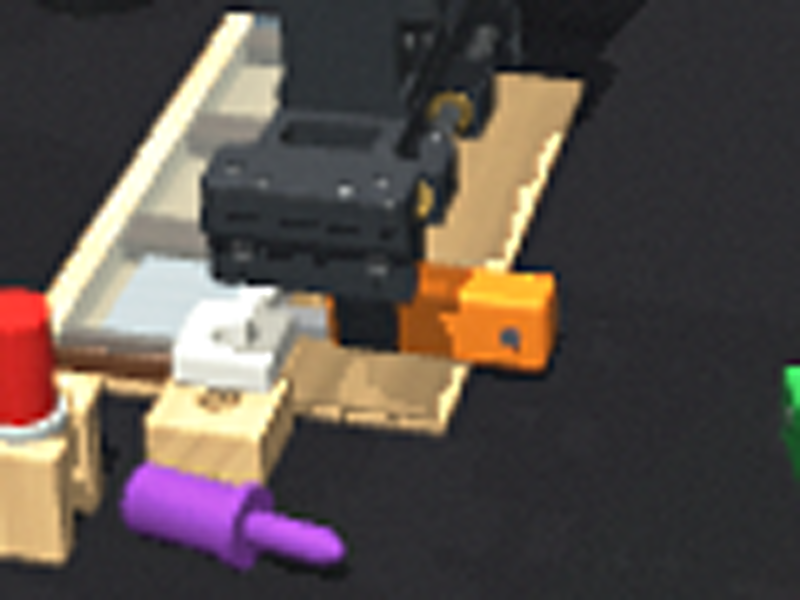

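```bash
python3 -m inch '[[1,[0.3,0,0],0],[1,[0.6,0,0],0],[1,[0.7,0,0],0],[1,[0.8,0,0],0],[1,[0.8,0,0],0]]' 40
```

```text
clock: 21.55
tool_pos: [0.5486, 0.1168, 0.0293]
eef_rot: [0.998, -0.07, -0.007, -0.0]
contact_force: [0.1, -0.6, -1.9]
opening: 0.245
```

```bash
python3 -m inch '[[1,[0.2,0,0],0],[1,[0.4,0,0],0],[1,[0.5,0,0],0],[1,[0.5,0,0],0]]' 40
```

```text
clock: 21.95
tool_pos: [0.5522, 0.1161, 0.0291]
eef_rot: [0.998, -0.07, -0.008, 0.0]
contact_force: [-4.4, 0.6, 0.6]
opening: 0.249
```

```bash
python3 -m inch '[[1,[0.2,0,0],0],[1,[0.3,0,0.1],0],[1,[0.3,0,0.2],0],[1,[0.3,0,0.2],0]]' 40; python3 -m inch '[[0.5,[-0.3,0,0],0],[0.4,[-0.3,0,0],0],[0.4,[-0.3,0,0],0],[0.4,[-0.3,0,-3],0],[0.3,[-0.3,0,-6],0],[0.3,[-0.3,0,-11],0],[0.3,[-0.3,0,-11],0]]';python3 - <<'E'
from h import *
s=viewer.snapshot("side");t=viewer.snapshot("top")
crop('side',240,190,160,120,'s18.png',im=s);crop("top",240,160,320,200,"t18.png",im=t)
print(r.get_state()['q'].round(3),r.get_state()['tool_pos'])
E
```

```text
clock: 22.35
tool_pos: [0.5523, 0.1154, 0.0272]
eef_rot: [0.998, -0.07, -0.01, 0.001]
contact_force: [-10.0, 0.1, 7.7]
opening: 0.242
clock: 23.05
tool_pos: [0.5595, 0.1173, 0.1428]
eef_rot: [0.997, -0.071, -0.001, -0.002]
contact_force: [0.2, 0.8, 1.1]
opening: 0.699
[-0.069  0.798 -0.369  1.823  0.455  0.614 -2.429] [0.5563829  0.11593571 0.13845632]
```

View pics/s18.png

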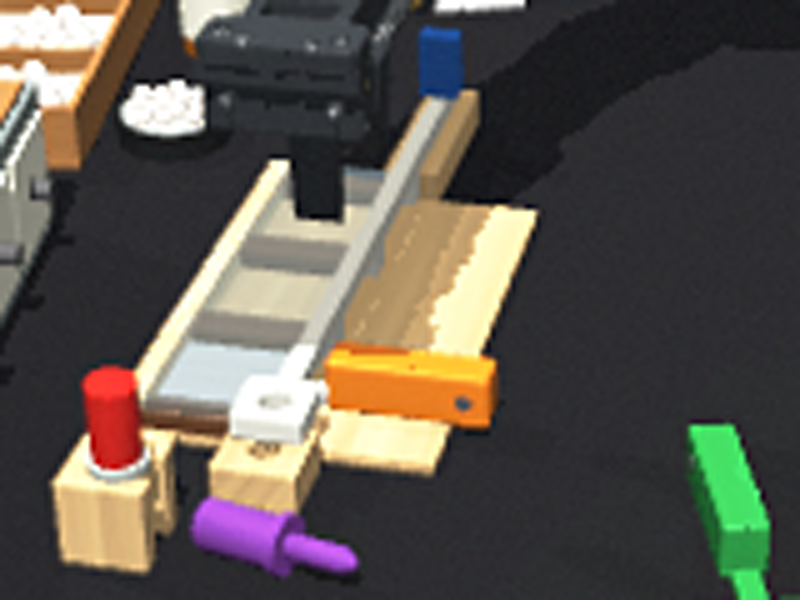

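View pics/t18.png

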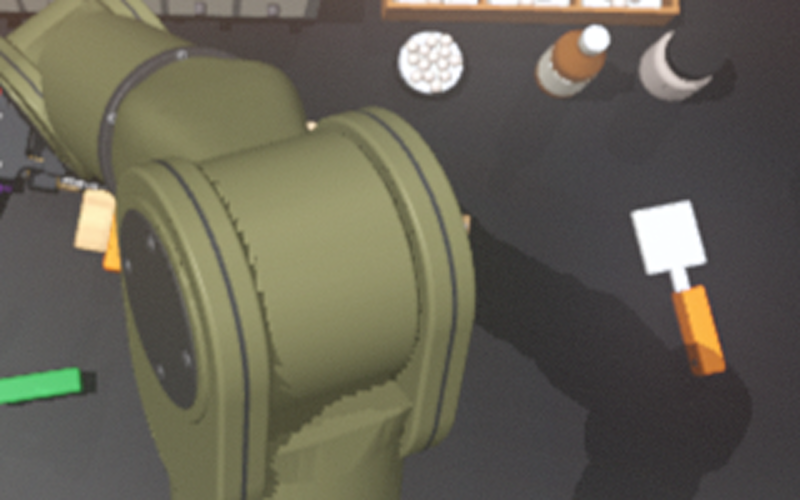

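```bash
python3 - <<'E'
from h import *
t=viewer.snapshot("top"); s=viewer.snapshot("side")
mo={"top":cmask(t,"orange",(505,265,535,315)),"side":cmask(s,"orange",(345,172,378,192))}
for ms in(mo,{"top":mo["top"]},{"side":mo["side"]}):
    p,f=fit(box(-.062,.018,-.011,.011,0,.028),0,ms,[.4675,-.418,.23]); print(p,f)
plan(.4675,-.418,.16,13)
E
python3 -m inch '[[0.2,[0,3,-4],-8],[0.2,[0,7,-4],-16],[0.2,[0,11,-4],-24],[0.2,[0,15,-4],-32],[0.2,[0,19,-4],-40],[0.2,[0,23,-4],-48],[0.2,[0,27,-4],-56],[0.2,[-2,31,-4],-64],[0.2,[-3,35,-4],-72],[0.2,[-3,35,-4],-80],[0.2,[-3,35,-4],-88],[0.2,[-3,35,-4],-96],[0.2,[-3,35,-4],-100],[0.2,[-3,35,-4],-100]]'; python3 -c "
from h import *
print(r.get_state()['q'].round(3)); plan(.4675,-.418,.16,193.2)"
```

```text
[ 0.4684334  -0.4185507   0.26899994] 0.3133748769760132
[ 0.46885482 -0.41725021  0.26798047] 0.17186446487903595
[ 0.46574714 -0.42126651  0.30634027] 0.08903741091489792
tcp [0.5547 0.1155 0.1364] yaw -8.08 shift cm [-1.16 54.05 -2.25] turn -21.08 t 23.25
clock: 24.65
tool_pos: [0.4759, -0.2263, 0.1763]
eef_rot: [0.695, 0.719, -0.004, -0.007]
contact_force: [0.2, -0.1, 0.6]
opening: 0.796
[ 0.879  0.835 -0.924  1.9    0.865  0.889 -0.463]
tcp [ 0.4759 -0.2263  0.1763] yaw 91.94 shift cm [-19.14  -1.46   1.58] turn -101.26 t 24.65
```

```bash
python3 - <<'E'
from h import *
k=557/130
f=lambda u,v,z:at("top",(420+(u+.5)/k-.5,220+(v+.5)/k-.5),z)[:2]
for nm,c in dict(A=[(101,243),(207,246),(207,359),(101,357)],B=[(311,105),(411,87),(440,193),(337,213)]).items():
    q=np.array([f(u,v,.005) for u,v in c]); m=(q[0]+q[1])/2; n=(q[2]+q[3])/2
    d=m-n; yl=q[0]-q[1]; print(nm,'len',np.linalg.norm(d),'wid',np.linalg.norm(yl),'yaw',np.degrees(np.arctan2(d[1],d[0])),np.degrees(np.arctan2(-yl[0],yl[1])),'grip',m-d/np.linalg.norm(d)*.1)
E
```

```text
A len 0.06265188841103371 wid 0.05873509316520198 yaw -1.5433408515259222 -0.3781550580253416 grip [ 0.38100272 -0.27439999]
B len 0.061585842532337245 wid 0.05776491137681466 yaw 11.797131641448393 11.49424724037493 grip [ 0.4694196  -0.41607162]
```

```bash
python3 -m inch '[[0.2,[-3,-1,0],-8],[0.2,[-6,-1,0],-16],[0.2,[-10,-1,0],-24],[0.2,[-14,-1,0],-32],[0.2,[-17,-0.7,0],-40],[0.2,[-19,-0.7,0],-48],[0.2,[-19,-0.7,0],-56],[0.2,[-19,-0.7,1],-64],[0.2,[-19,-0.7,2],-72],[0.2,[-19,-0.7,3],-80],[0.2,[-19,-0.7,4],-88],[0.2,[-19,-0.7,6],-96],[0.2,[-19,-0.7,8],-100],[0.2,[-19,-0.7,8],-100],[0.2,[-19,-0.7,8],-100]]'; python3 -c "
from h import *
print(r.get_state()['q'].round(3)); plan(.4755,-.4173,.019,192)
im=crop('side',310,150,120,90,'s19.png')"
```

```text
clock: 26.15
tool_pos: [0.475, -0.4159, 0.0971]
eef_rot: [-0.103, 0.995, 0.002, -0.007]
contact_force: [-0.1, 0.3, 0.9]
opening: 0.8
[ 1.191  1.189 -1.191  1.619  1.172  1.214  1.5  ]
tcp [ 0.475  -0.4159  0.0971] yaw -168.19 shift cm [-0.13 -0.19  7.81] turn -0.19 t 26.15
```

View pics/s19.png

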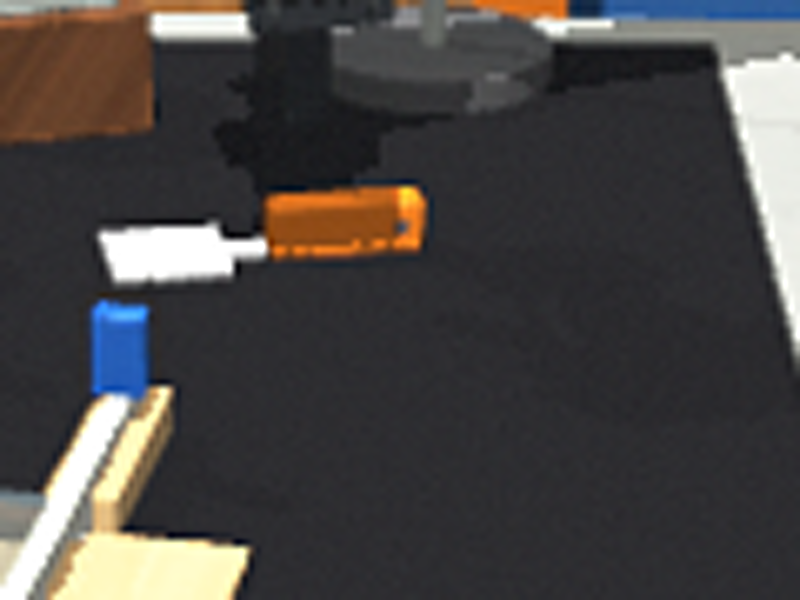

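```bash
python3 -m inch '[[0.2,[-0.1,-0.1,3],0],[0.2,[-0.1,-0.1,6],0],[0.2,[-0.1,-0.1,7.6],0],[0.2,[-0.1,-0.1,7.7],0],[0.2,[-0.1,-0.1,7.7],0],[1,[-0.1,-0.1,7.7],0],[1,[-0.1,-0.1,7.7],0],[1,[-0.1,-0.1,7.7],0],[1,[-0.1,-0.1,7.7],0],[1,[-0.1,-0.1,7.7],0],[1,[-0.1,-0.1,7.7],0],[1,[-0.1,-0.1,7.7],0],[1,[-0.1,-0.1,7.7],0],[1,[-0.1,-0.1,7.7],0]]' 40; python3 -c "
from h import *
print(r.get_state()['q'].round(3)); plan(.4755,-.4173,.019,192)
im=crop('side',310,150,120,90,'s20.png')"
```

```text
clock: 27.6
tool_pos: [0.4752, -0.4172, 0.0207]
eef_rot: [-0.104, 0.995, 0.001, -0.007]
contact_force: [-0.2, 0.2, 0.2]
opening: 0.248
[ 1.174  1.289 -1.128  1.628  1.28   1.142  1.455]
tcp [ 0.4752 -0.4172  0.0207] yaw -168.06 shift cm [-0.03 -0.02  0.17] turn -0.06 t 27.6
```

View pics/s20.png

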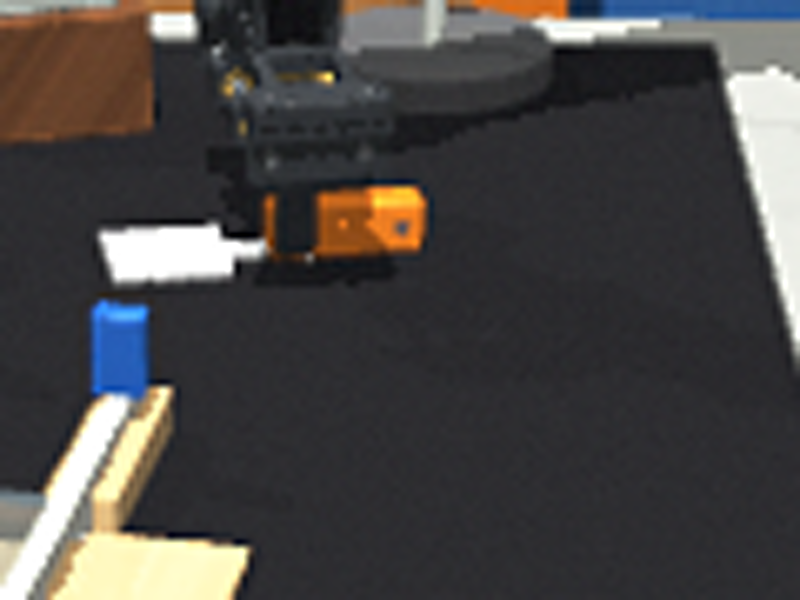

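```bash
python3 -m inch '[[1,[0,0,-3],0],[1,[0,0,-7],0],[1,[0,0,-11],0],[1,[0,0,-12],0],[1,[0,0,-12],0]]' 40; python3 -c "
from h import *
plan(*rk(-.144,0),.1,171.9)"
```

```text
clock: 28.15
tool_pos: [0.4774, -0.4175, 0.1419]
eef_rot: [-0.104, 0.995, 0.0, -0.006]
contact_force: [-0.7, -0.1, -2.7]
opening: 0.243
tcp [ 0.4774 -0.4175  0.1419] yaw -168.06 shift cm [-8.46 45.57  4.18] turn 20.04 t 28.15
```

```bash
python3 -m inch '[[1,[1,5,-1],5],[1,[1,10,-1],10],[1,[0,15,-1],15],[1,[-2,20,-1],20],[1,[-3,25,-1],20],[1,[-5,30,-1],20],[1,[-7,35,-1],20],[1,[-8.4,40,0],20],[1,[-8.4,45,0],20],[1,[-8.4,45.5,2],20],[1,[-8.4,45.5,4],20],[1,[-8.4,45.5,4],20],[1,[-8.4,45.5,4],20],[1,[-8.4,45.5,4],20]]' 40; python3 -c "
from h import *
print(r.get_state()['q'].round(3));plan(*rk(-.144,0),.03,171.9)"
```

```text
clock: 29.55
tool_pos: [0.4644, 0.0446, 0.1014]
eef_rot: [0.071, 0.997, 0.0, -0.007]
contact_force: [-0.3, -0.1, -0.7]
opening: 0.25
[ 0.428  1.031 -1.121  2.118  1.247  0.945 -0.025]
tcp [0.4644 0.0446 0.1014] yaw 171.85 shift cm [-0.19  0.14  7.14] turn -0.05 t 29.55
```

```bash
python3 -m inch '[[1,[-0.2,0.1,3],0],[1,[-0.2,0.1,5],0],[1,[-0.2,0.1,7],0],[1,[-0.2,0.1,7.2],0],[1,[-0.2,0.1,7.2],0],[1,[-0.2,0.1,7.2],0]]' 40; python3 - <<'E'
from h import *
print(r.get_state()['q'].round(3));plan(*rk(-.144,0),.0292,171.9);plan(*rk(-.064,0),.0292,171.9)
s=crop('side',260,200,120,90,'s21.png')
E
```

```text
clock: 30.15
tool_pos: [0.4662, 0.0462, 0.0305]
eef_rot: [0.071, 0.997, 0.0, -0.006]
contact_force: [1.0, -0.4, -1.8]
opening: 0.243
[ 0.384  1.155 -1.032  2.129  1.436  0.91  -0.149]
tcp [0.4662 0.0462 0.0305] yaw 171.9 shift cm [ 0.06 -0.05  0.13] turn 0.0 t 30.15
tcp [0.4662 0.0462 0.0305] yaw 171.9 shift cm [-7.94 -0.05  0.03] turn 0.0 t 30.15
```

View pics/s21.png

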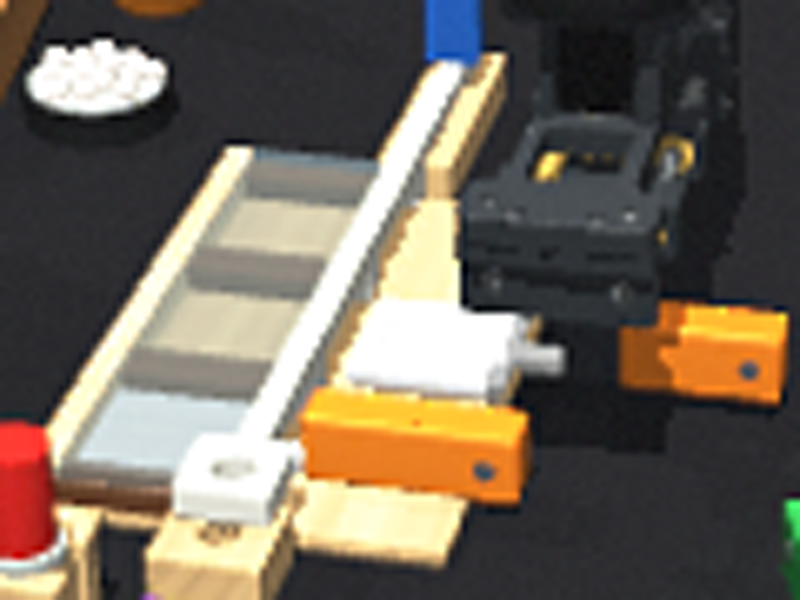

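```bash
python3 -m inch '[[1,[0,0,0.05],0],[1,[-0.8,0,0.1],0],[1,[-1.6,0,0.1],0],[1,[-2.4,0,0.1],0],[1,[-3.2,0,0.1],0],[1,[-3.2,0,0.1],0]]' 40; python3 - <<'E'
from h import *
plan(*rk(-.064,0),.0292,171.9)
s=crop('side',260,200,120,90,'s22.png')
E
```

```text
clock: 30.8
tool_pos: [0.4987, 0.0415, 0.028]
eef_rot: [0.071, 0.997, 0.0, -0.006]
contact_force: [-0.0, 0.2, -2.1]
opening: 0.243
tcp [0.4987 0.0415 0.028 ] yaw 171.83 shift cm [-4.65 -0.03 -0.18] turn -0.07 t 30.8
```

View pics/s22.png

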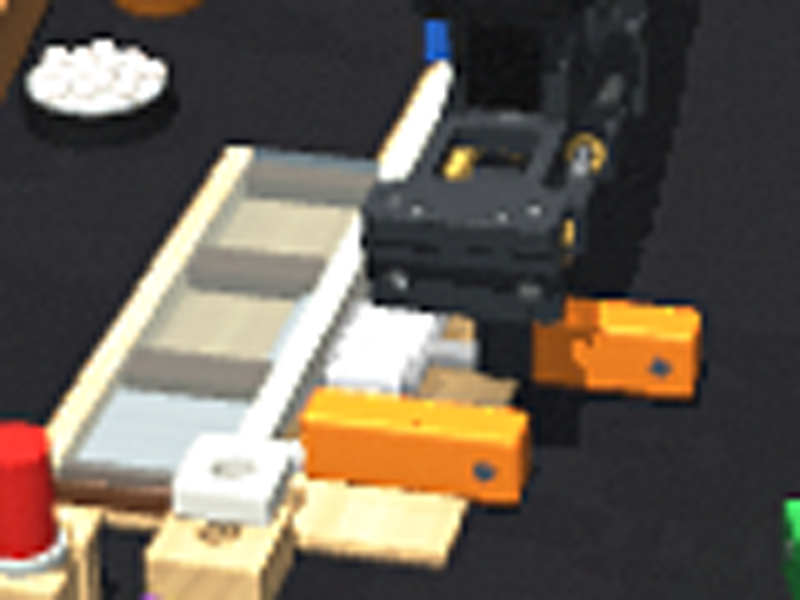

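```bash
python3 -m inch '[[1,[-0.8,0,-0.1],0],[1,[-1.6,0,-0.1],0],[1,[-2.4,0,-0.1],0],[1,[-3.2,0,-0.1],0],[1,[-4,0,-0.1],0],[1,[-4.5,0,-0.1],0],[1,[-4.5,0,-0.1],0]]' 40;  python3 -m inch '[[1,[-0.2,0,0],0],[1,[-0.3,0,0],0],[1,[-0.3,0,0],0]]' 40
```

```text
clock: 31.55
tool_pos: [0.5425, 0.0352, 0.0283]
eef_rot: [0.071, 0.997, 0.0, -0.007]
contact_force: [-0.5, -0.4, -1.8]
opening: 0.246
clock: 31.85
tool_pos: [0.5446, 0.0349, 0.0283]
eef_rot: [0.07, 0.998, 0.0, -0.007]
contact_force: [0.7, -0.3, -1.5]
opening: 0.249
```

```bash
python3 -m inch '[[1,[-0.2,0,0],0],[1,[-0.4,0,0],0],[1,[-0.4,0,0],0]]' 40;  python3 -m inch '[[1,[-0.2,0,0],0],[1,[-0.3,0,0],0],[1,[-0.3,0,0],0]]' 40
```

```text
clock: 32.15
tool_pos: [0.5473, 0.0347, 0.0281]
eef_rot: [0.07, 0.998, 0.0, -0.008]
contact_force: [-4.2, 1.0, -0.1]
opening: 0.25
clock: 32.45
tool_pos: [0.5474, 0.0348, 0.0278]
eef_rot: [0.069, 0.998, 0.0, -0.011]
contact_force: [-10.0, 1.6, 1.7]
opening: 0.249
```

Blade is against the back wall (10 N, no advance). Lowering onto the sill and releasing.

```bash
python3 -m inch '[[1,[0,0,0.1],0],[1,[0,0,0.1],0],[1,[0.1,0,0.1],0],[0.6,[0.2,0,0.1],0],[0.5,[0.2,0,0.1],0],[0.5,[0.2,0,0.1],0],[0.5,[0.2,0,-3],0],[0.4,[0.2,0,-7],0],[0.4,[0.2,0,-11],0],[0.4,[0.2,0,-11],0],[0.4,[0.2,0,-11],0]]' 40;python3 - <<'E'
from h import *
s=viewer.snapshot("side");t=viewer.snapshot("top")
crop('side',240,190,160,120,'s23.png',im=s);crop("top",240,160,240,150,"t23.png",im=t)
print(r.get_state()['q'].round(3)); plan(.5395,-.1733,.17,171.9)
for nm,b in(("s3",(300,255,350,295)),("s2",(310,230,370,262))):
  m=cmask(s,"orange",b); print(nm,m.sum())
  for rc in((.608,.0255),(.610,.0255)):
   R=Rz(np.radians(RY)); c=np.array([*rk(-.072,{"s3":.082,"s2":0}[nm],np.array(rc)),.006])
   P=box(-.062,.018,-.011,.011,0,.028)@R.T+c
   uv=np.array([proj("side",p) for p in P]); print("pred",uv.min(0).round(1),uv.max(0).round(1))
  ys,xs=np.nonzero(m); print("obs",xs.min(),ys.min(),xs.max(),ys.max())
E
```

```text
clock: 33.55
tool_pos: [0.5521, 0.0338, 0.139]
eef_rot: [0.071, 0.997, -0.0, -0.005]
contact_force: [0.3, -0.2, -0.3]
opening: 0.6
[ 0.45   1.03  -1.142  1.849  1.084  1.072  0.282]
tcp [0.5508 0.0333 0.1372] yaw 171.91 shift cm [ -1.74 -20.62  -3.26] turn 0.01 t 33.65
s3 606.0
pred [304.7 257.8] [339.6 276.4]
pred [303.8 257.8] [338.8 276.4]
obs 300 255 344 283
s2 542.0
pred [313.3 241.3] [346.1 258.5]
pred [312.5 241.3] [345.3 258.4]
obs 310 231 346 261
```

View pics/s23.png

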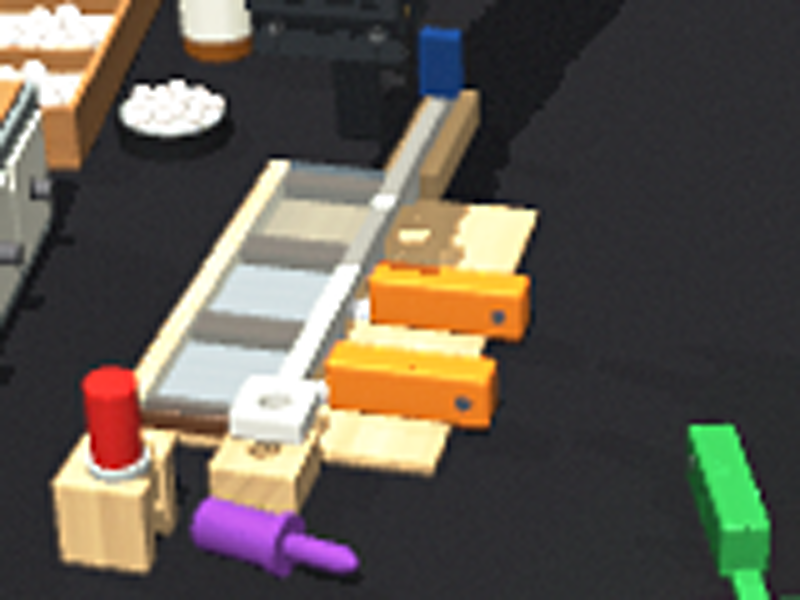

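View pics/t23.png

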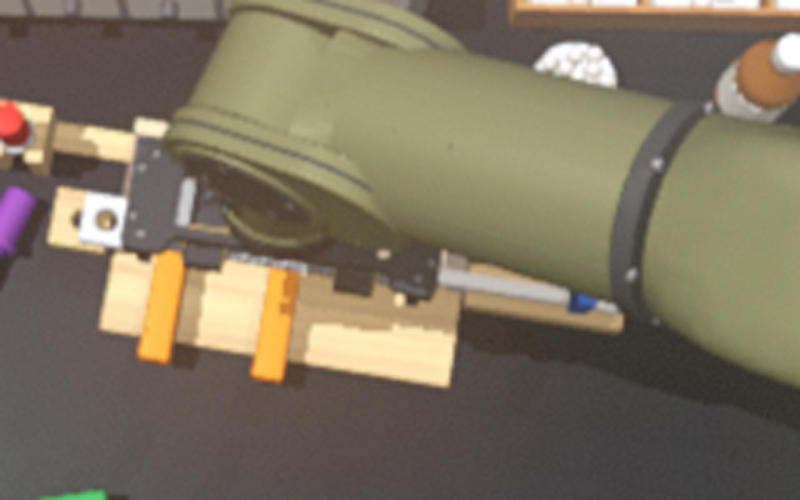

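```bash
python3 -m inch '[[0.2,[0,-4,-2],0],[0.2,[-1.7,-9,-2],0],[0.2,[-1.7,-14,-2],0],[0.2,[-1.7,-19,-1],0],[0.2,[-1.7,-20.6,-0.5],0],[0.2,[-1.7,-20.6,0],0],[0.2,[-1.7,-20.6,0],0],[0.2,[-1.7,-20.6,0],0]]' 20;python3 - <<'E'
from h import *
s=viewer.snapshot("side")
crop('side',260,120,160,120,'s24.png',im=s)
print(r.get_state()['q'].round(3)); plan(.5395,-.1733,.0667,171.9)
E
```

```text
clock: 34.45
tool_pos: [0.5393, -0.17, 0.138]
eef_rot: [0.069, 0.998, 0.001, -0.007]
contact_force: [-0.0, 0.6, 0.1]
opening: 0.797
[ 0.813  1.048 -1.16   1.808  1.088  1.108  0.671]
tcp [ 0.5395 -0.17    0.1383] yaw 172.14 shift cm [-0.14 -0.34  7.16] turn 0.24 t 34.5
```

View pics/s24.png

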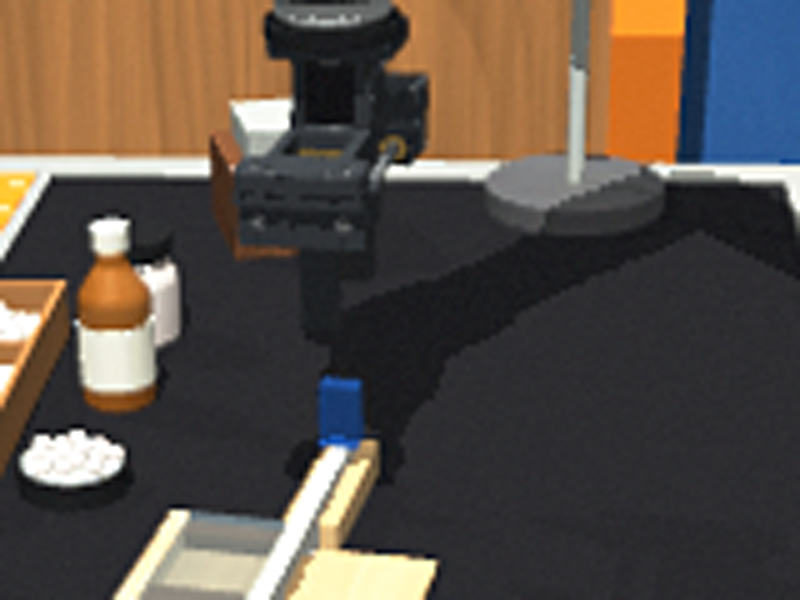

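```bash
python3 -m inch '[[0.2,[-0.1,-0.3,3],0],[0.2,[-0.1,-0.3,6],0],[0.2,[-0.1,-0.3,7.1],0],[0.2,[-0.1,-0.3,7.1],0],[1,[-0.1,-0.3,7.1],0],[1,[-0.1,-0.3,7.1],0],[1,[-0.1,-0.3,7.1],0],[1,[-0.1,-0.3,7.1],0],[1,[-0.1,-0.3,7.1],0],[1,[-0.1,-0.3,7.1],0],[1,[-0.1,-0.3,7.1],0],[1,[-0.1,-0.3,7.1],0],[1,[-0.1,-0.3,7.1],0],[1,[-0.1,-0.3,7.1],0]]' 20; python3 -m inch '[[1,[0,0.5,0],0],[1,[0,1,0],0],[1,[0,1.5,0],0],[1,[0,1.9,0],0],[1,[0,2.1,0],0],[1,[0,2.1,0],0],[1,[0,2.1,0],0]]' 20
```

```text
clock: 35.9
tool_pos: [0.539, -0.1731, 0.0672]
eef_rot: [0.07, 0.998, 0.002, -0.006]
contact_force: [1.2, 4.6, -1.9]
opening: 0.157
clock: 36.6
tool_pos: [0.5398, -0.1675, 0.0669]
eef_rot: [0.075, 0.997, -0.012, -0.009]
contact_force: [-3.2, -21.9, 11.5]
opening: 0.156
```

```bash
python3 -m inch '[[1,[0,-1.4,0],0],[1,[0,-1.6,0],0],[1,[0,-1.6,0],0],[1,[0,-1.6,0],0]]' 20; python3 - <<'E'
from h import *
s=viewer.snapshot("side");t=viewer.snapshot("top")
crop('side',270,195,100,75,'s25.png',im=s);crop("top",250,190,140,100,"t25.png",im=t)
plan(.5395,-.1733,.0667,171.9)
E
```

```text
clock: 37.0
tool_pos: [0.5394, -0.1701, 0.067]
eef_rot: [0.07, 0.998, -0.0, -0.007]
contact_force: [0.4, -1.9, 0.6]
opening: 0.155
tcp [ 0.5395 -0.1698  0.0671] yaw 171.98 shift cm [-0.05 -0.35  0.04] turn 0.08 t 37.1
```

View pics/s25.png

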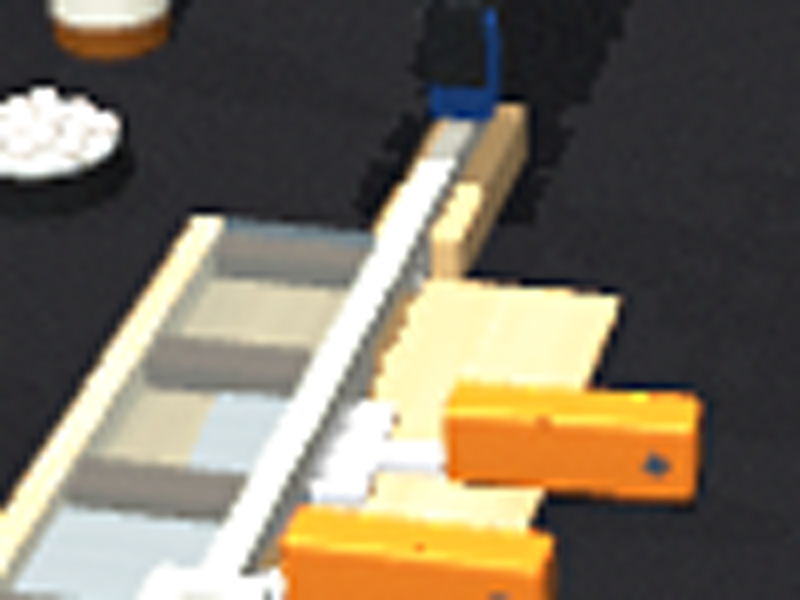

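View pics/t25.png

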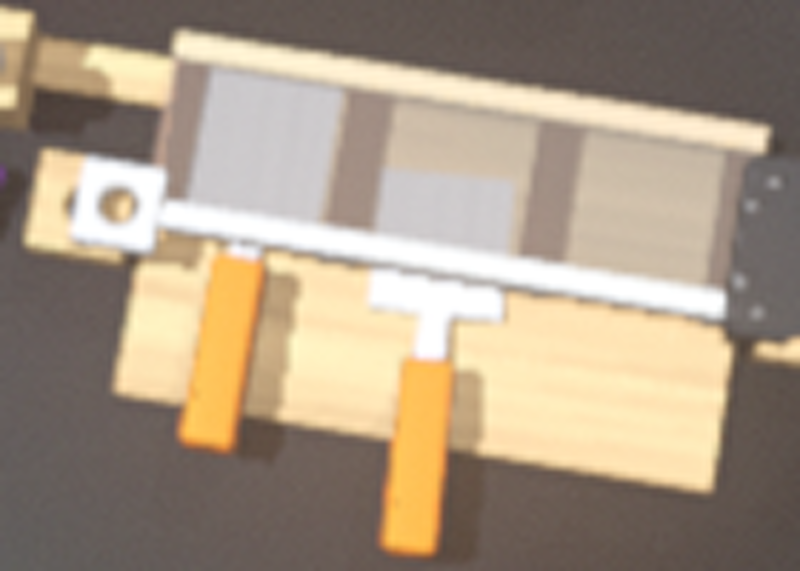

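The middle scraper has been knocked back about 3 cm: its blade shows in front of the shutter at t25 (435,295), and the left one is still home. So I'll reopen the shutter, push that scraper home again, then shut.

```bash
python3 -m inch '[[1,[0,-0.4,0],0],[1,[0,-0.7,0],0],[1,[0,-0.7,0],0],[1,[0,-0.7,0],0]]' 20;  python3 -m inch '[[0.5,[0,0.3,0],0],[0.5,[0,0.3,0],0],[0.5,[0,0.3,0],0],[0.5,[0,0.3,-4],0],[0.5,[0,0.3,-8],0],[0.5,[0,0.3,-8],0]]'; python3 - <<'E'
from h import *
t=viewer.snapshot("top");s=viewer.snapshot("side")
m=cmask(t,"orange",(310,245,345,295)); ms={"top":m,"side":cmask(s,"orange",(318,235,362,258))}
c=rk(-.1,0)
for q in(ms,{"top":m}):
  p,f=fit(box(-.062,.018,-.011,.011,.006,.034),0,q,[c[0],c[1],np.radians(RY)]); print(p,np.degrees(p[2]),f)
  d=Rz(np.radians(-RY))[:2,:2]@(p[:2]-RACK); print("rack",d)
crop("top",250,190,140,100,"t26.png",im=t)
E
```

```text
clock: 37.5
tool_pos: [0.5391, -0.1732, 0.0671]
eef_rot: [0.069, 0.998, 0.004, -0.006]
contact_force: [0.8, 6.9, -4.4]
opening: 0.157
clock: 38.1
tool_pos: [0.5429, -0.1738, 0.1523]
eef_rot: [0.07, 0.998, 0.0, -0.002]
contact_force: [0.7, 0.8, -0.7]
opening: 0.5
[ 0.509865    0.03672877 -0.07959737] -4.560593210231448 0.1985158920288086
rack [-0.09873812 -0.00271059]
[ 0.51103418  0.03708259 -0.09217836] -5.2814309231363135 0.058617956936359406
rack [-0.09763046 -0.00219557]
```

View pics/t26.png

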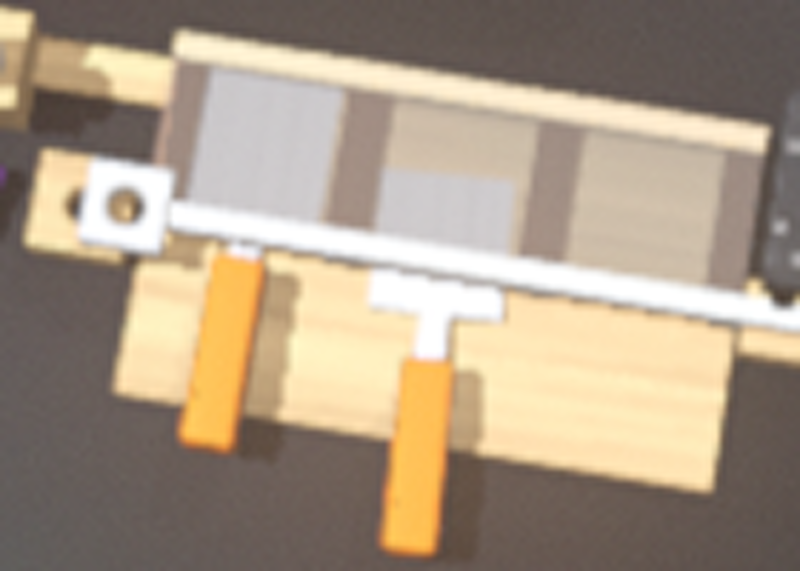

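```bash
python3 -c "
from h import *
plan(.516,.0358,.12,174.8)"
```

```text
tcp [ 0.5402 -0.175   0.1478] yaw 171.91 shift cm [ 5.32 20.54  2.81] turn -2.89 t 38.2
```

```bash
python3 -m inch '[[0.3,[2,4,-1],0],[0.3,[5.3,9,-1],0],[0.3,[5.3,14,-1],-2.9],[0.3,[5.3,19,0],-2.9],[0.3,[5.3,20.5,1],-2.9],[0.3,[5.3,20.5,2.8],-2.9],[0.3,[5.3,20.5,2.8],-2.9],[0.3,[5.3,20.5,2.8],-2.9]]' 40;python3 - <<'E'
from h import *
s=viewer.snapshot("side")
crop('side',270,195,100,75,'s27.png',im=s)
plan(.516,.0358,.0275,174.8)
E
```

```text
clock: 39.0
tool_pos: [0.515, 0.0352, 0.1187]
eef_rot: [0.045, 0.999, -0.0, -0.008]
contact_force: [0.4, 0.6, 0.6]
opening: 0.702
tcp [0.5155 0.0351 0.1193] yaw 174.78 shift cm [-0.18  0.08  9.18] turn -0.02 t 39.05
```

View pics/s27.png

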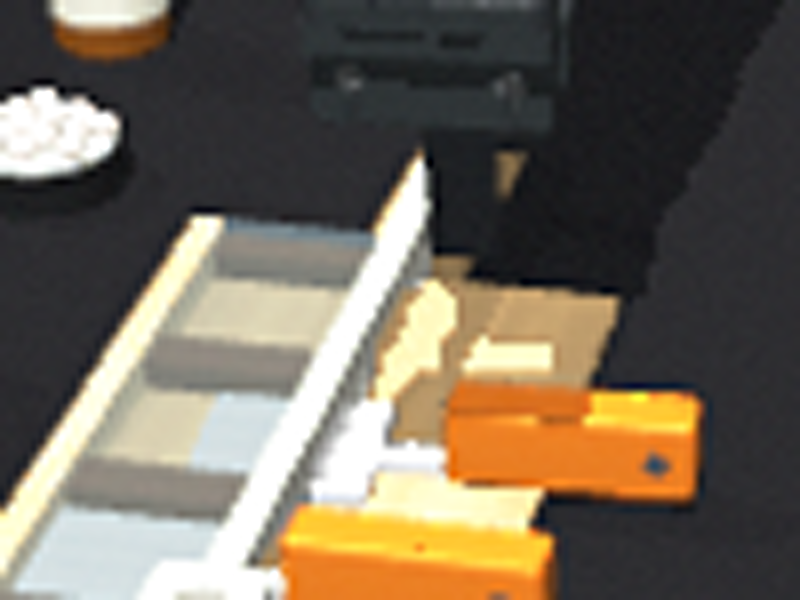

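```bash
python3 -m inch '[[0.3,[-0.1,0.1,4],0],[0.3,[-0.1,0.1,7],0],[0.3,[-0.1,0.1,9],0],[0.3,[-0.1,0.1,9.1],0],[0.3,[-0.1,0.1,9.1],0],[1,[-0.1,0.1,9.1],0],[1,[-0.1,0.1,9.1],0],[1,[-0.1,0.1,9.1],0],[1,[-0.1,0.1,9.1],0],[1,[-0.1,0.1,9.1],0],[1,[-0.1,0.1,9.1],0],[1,[-0.1,0.1,9.1],0],[1,[-0.1,0.1,9.1],0]]' 40; python3 -c "
from h import *
plan(*rk(-.095,0),.029,171.9)"
```

```text
clock: 40.35
tool_pos: [0.5156, 0.0366, 0.0289]
eef_rot: [0.045, 0.999, -0.0, -0.007]
contact_force: [-0.6, -1.6, 5.0]
opening: 0.246
tcp [0.5156 0.0366 0.0289] yaw 174.81 shift cm [ 0.19  0.21 -0.01] turn 2.91 t 40.35
```

```bash
python3 -m inch '[[1,[0,0,-0.2],0],[1,[0,0.1,-0.2],1.5],[1,[0,0.2,-0.2],2.9],[1,[0,0.2,-0.2],2.9],[1,[0,0.2,-0.2],2.9]]' 40; python3 -c "
from h import *
plan(*rk(-.065,0),.0305,171.9)"
```

```text
clock: 40.85
tool_pos: [0.5158, 0.0394, 0.0306]
eef_rot: [0.07, 0.998, 0.0, -0.007]
contact_force: [0.2, -0.7, -1.5]
opening: 0.244
tcp [0.5158 0.0394 0.0306] yaw 171.97 shift cm [-2.82 -0.08 -0.03] turn 0.07 t 40.85
```

```bash
python3 -m inch '[[1,[-0.6,-0.08,0],0],[1,[-1.2,-0.08,0],0],[1,[-1.8,-0.08,0],0],[1,[-2.2,-0.08,0],0],[1,[-2.2,-0.08,0],0]]' 40;python3 -m inch '[[1,[-0.2,0,0],0],[1,[-0.5,0,0],0],[1,[-0.5,0,0],0]]' 40;python3 -m inch '[[1,[-0.2,0,0],0],[1,[-0.4,0,0],0],[1,[-0.4,0,0],0]]' 40
```

```text
clock: 41.35
tool_pos: [0.5384, 0.035, 0.0304]
eef_rot: [0.071, 0.997, 0.0, -0.006]
contact_force: [0.1, -0.2, -1.9]
opening: 0.243
clock: 41.65
tool_pos: [0.5428, 0.0344, 0.0303]
eef_rot: [0.07, 0.997, 0.0, -0.007]
contact_force: [-0.3, -0.5, -1.7]
opening: 0.246
clock: 41.95
tool_pos: [0.545, 0.0339, 0.0299]
eef_rot: [0.07, 0.998, -0.0, -0.008]
contact_force: [-4.5, 1.0, -0.3]
opening: 0.246
```

```bash
python3 -m inch '[[1,[-0.2,0,0],0],[1,[-0.2,0,0.2],0],[1,[-0.2,0,0.2],0],[0.6,[0,0,0.2],0],[0.5,[0,0,0.2],0],[0.5,[0,0,0.2],0],[0.5,[0,0,-3],0],[0.4,[0,0,-7],0],[0.4,[0,0,-11],0],[0.4,[0,0,-11],0],[0.4,[0,0,-11],0]]' 40;python3 -c "
from h import *
s=crop('side',270,195,100,75,'s28.png')
plan(.5395,-.1733,.14,171.9)"
```

```text
clock: 43.05
tool_pos: [0.5489, 0.0336, 0.1409]
eef_rot: [0.071, 0.997, 0.0, -0.006]
contact_force: [-0.3, 0.7, -0.2]
opening: 0.603
tcp [0.5481 0.0332 0.1398] yaw 171.91 shift cm [-2.060e+00 -2.057e+01 -1.000e-02] turn 0.01 t 43.1
```

View pics/s28.png

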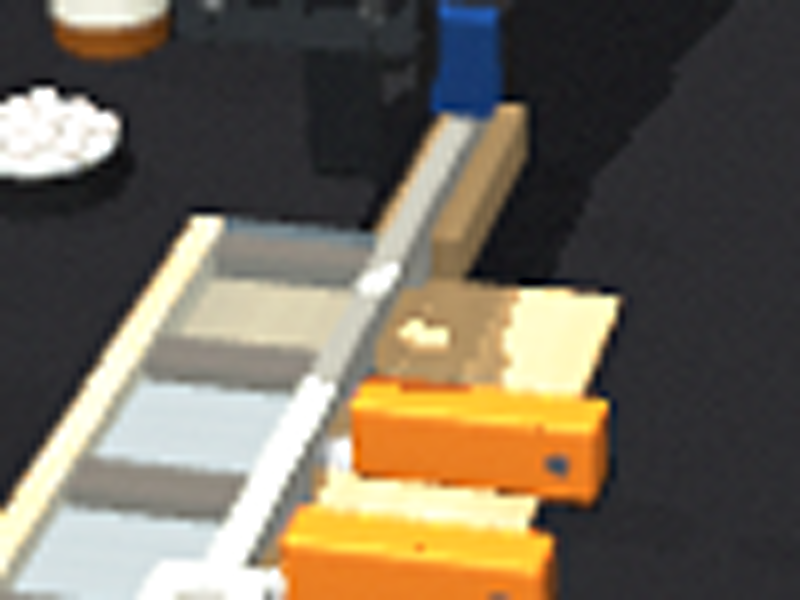

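Both scrapers are home again. Back to the fin.

```bash
python3 -m inch '[[0.2,[0,-4,-2],0],[0.2,[-2,-9,-2],0],[0.2,[-2,-14,-2],0],[0.2,[-2,-19,-1],0],[0.2,[-2,-20.6,-0.5],0],[0.2,[-2,-20.6,0],0],[0.2,[-2,-20.6,0],0],[0.2,[-2,-20.6,0],0]]' 20;python3 - <<'E'
from h import *
t=viewer.snapshot("top");crop("top",250,190,140,100,"t29.png",im=t)
plan(.5395,-.1733,.0667,171.9)
E
```

```text
clock: 43.9
tool_pos: [0.539, -0.1707, 0.1399]
eef_rot: [0.069, 0.998, 0.001, -0.007]
contact_force: [-1.0, 0.7, 0.2]
opening: 0.801
tcp [ 0.5393 -0.1707  0.1403] yaw 172.14 shift cm [-0.15 -0.26  7.36] turn 0.24 t 43.95
```

View pics/t29.png

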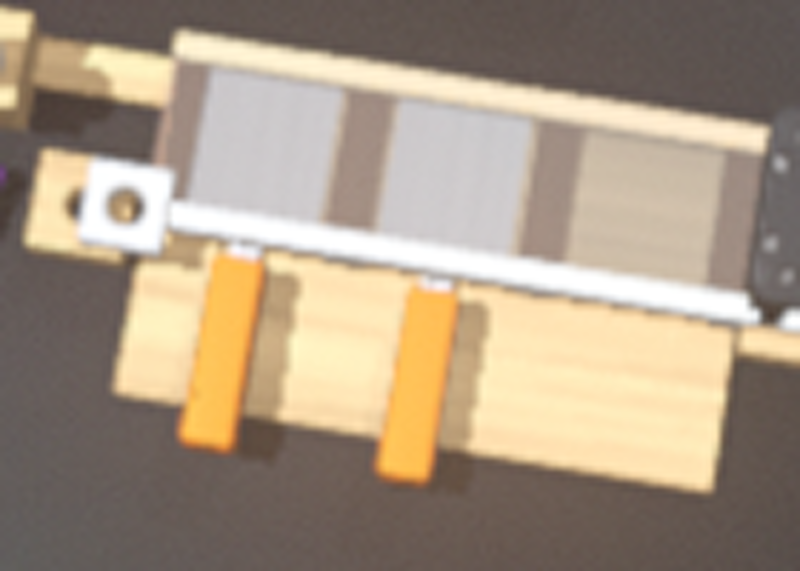

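Top view shows both blades flush against the back wall in the middle and left slots. Shutting.

```bash
python3 -m inch '[[0.2,[-0.1,-0.3,3],0],[0.2,[-0.1,-0.3,6],0],[0.2,[-0.1,-0.3,7.3],0],[0.2,[-0.1,-0.3,7.3],0],[1,[-0.1,-0.3,7.3],0],[1,[-0.1,-0.3,7.3],0],[1,[-0.1,-0.3,7.3],0],[1,[-0.1,-0.3,7.3],0],[1,[-0.1,-0.3,7.3],0],[1,[-0.1,-0.3,7.3],0],[1,[-0.1,-0.3,7.3],0],[1,[-0.1,-0.3,7.3],0],[1,[-0.1,-0.3,7.3],0],[1,[-0.1,-0.3,7.3],0]]' 20; python3 -m inch '[[1,[0,0.4,0],0],[1,[0,0.8,0],0],[1,[0,1.1,0],0],[1,[0,1.1,0],0]]' 20
```

```text
clock: 45.35
tool_pos: [0.5389, -0.1731, 0.0672]
eef_rot: [0.069, 0.998, 0.003, -0.006]
contact_force: [1.2, 5.0, -1.7]
opening: 0.156
clock: 45.75
tool_pos: [0.5401, -0.1649, 0.0672]
eef_rot: [0.07, 0.998, 0.0, -0.007]
contact_force: [-0.2, -0.8, 0.7]
opening: 0.155
```

```bash
python3 -m inch '[[1,[0,0.4,0],0],[1,[0,0.8,0],0],[1,[0,1.2,0],0],[1,[0,1.4,0],0],[1,[0,1.4,0],0],[1,[0,1.4,0],0]]' 20; python3 -c "
from h import *
t=viewer.snapshot('top');crop('top',250,190,140,100,'t30.png',im=t)"
```

```text
clock: 46.35
tool_pos: [0.5418, -0.1531, 0.0672]
eef_rot: [0.071, 0.997, -0.002, -0.007]
contact_force: [-0.8, -6.2, 4.3]
opening: 0.157
```

View pics/t30.png

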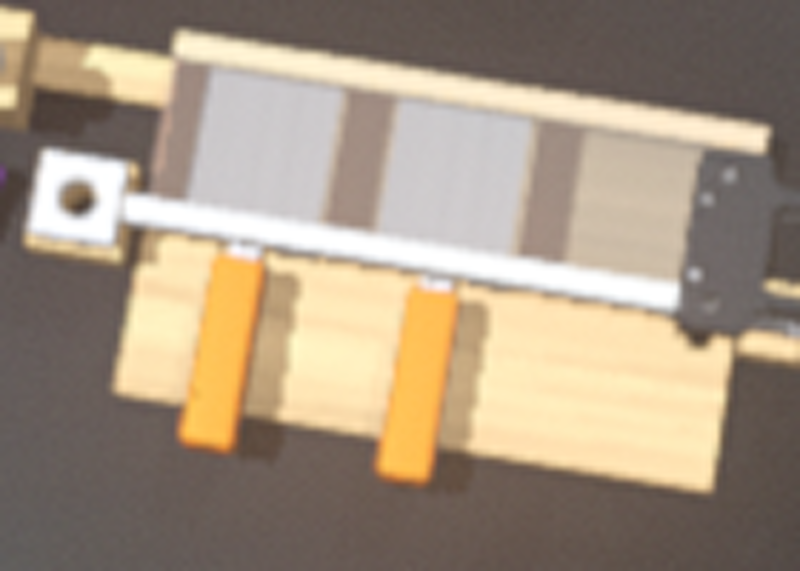

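```bash
python3 -m inch '[[0.6,[0,-0.2,0],0],[0.5,[0,-0.2,0],0],[0.5,[0,-0.2,0],0],[0.5,[0,-0.2,-4],0],[0.5,[0,-0.2,-9],0],[0.5,[0,-0.2,-9],0],[0.5,[0,-0.2,-9],0]]' 30; python3 -c "
from h import *
s=crop('side',240,190,160,120,'s31.png')
m={'side':cmask(s,'red',(250,250,290,300))}
print(fit(cyl(.012,.047,.086),0,m,[.646,.2267],0))
plan(.646,.2267,.15,171.9)"
```

```text
clock: 47.1
tool_pos: [0.5434, -0.153, 0.158]
eef_rot: [0.07, 0.998, 0.0, -0.006]
contact_force: [0.4, 0.1, -0.2]
opening: 0.496
(array([0.64706745, 0.22405792]), np.float64(0.08148559927940369))
tcp [ 0.5425 -0.1534  0.1566] yaw 171.96 shift cm [-4.94 39.08  0.55] turn 0.06 t 47.15
```

View pics/s31.png

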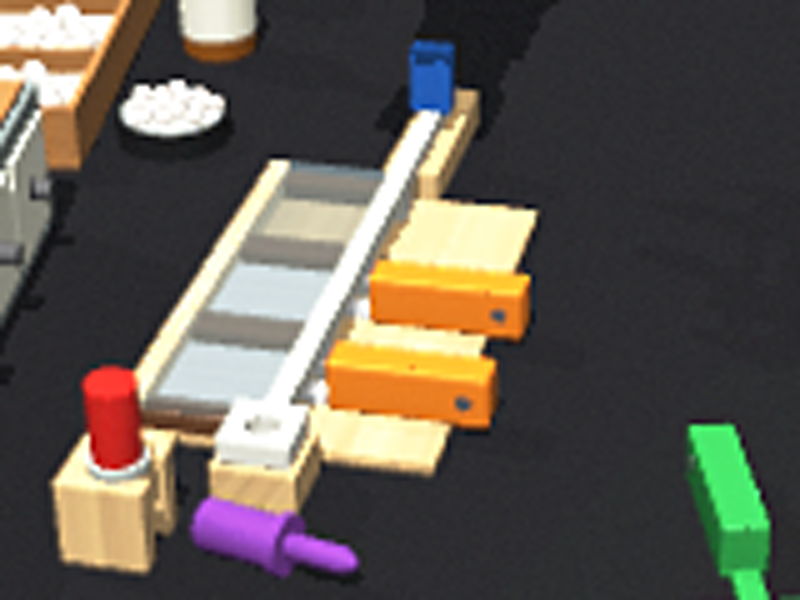

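```bash
python3 -m inch '[[0.4,[0,5,-2],0],[0.3,[-2,10,-2],0],[0.3,[-5,15,-2],0],[0.3,[-5,20,-2],0],[0.3,[-5,25,-2],0],[0.3,[-5,30,-2],0],[0.3,[-5,35,-2],0],[0.3,[-5,39,-1],0],[0.3,[-5,39,0],0],[0.3,[-5,39,0.5],0],[0.3,[-5,39,0.5],0],[0.3,[-5,39,0.5],0]]' 30; python3 -c "
from h import *
s=crop('side',240,160,160,120,'s32.png')
print(r.get_state()['q'].round(3));plan(.647,.227,.065,171.9)"
```

```text
clock: 48.35
tool_pos: [0.6474, 0.2231, 0.1503]
eef_rot: [0.072, 0.997, -0.001, -0.007]
contact_force: [-0.4, 0.3, 0.1]
opening: 0.697
[ 0.077  1.109 -1.102  1.412  0.995  1.242  0.306]
tcp [0.6476 0.2234 0.1509] yaw 171.78 shift cm [-0.01  0.37  8.59] turn -0.12 t 48.4
```

View pics/s32.png

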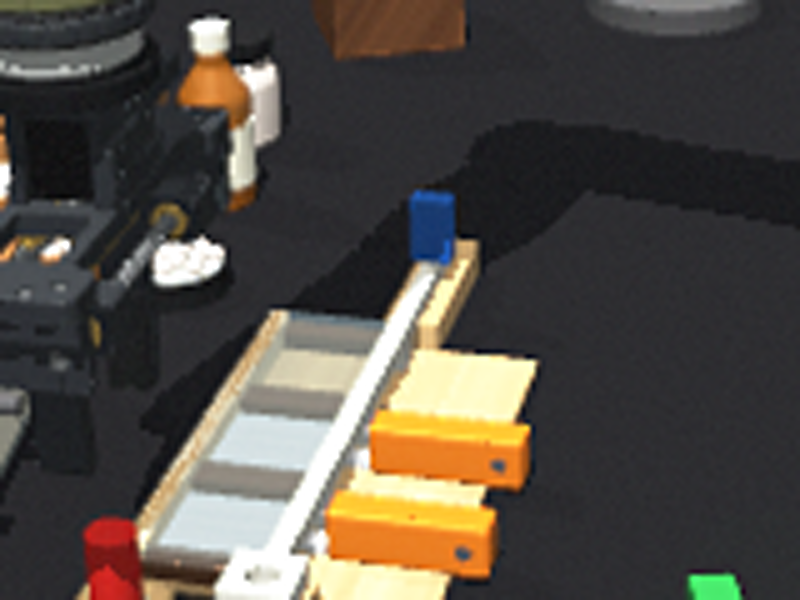

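```bash
python3 -m inch '[[0.2,[0,0.3,2],0],[0.2,[0,0.4,4],0],[0.2,[0,0.4,5],0],[0.2,[0,0.4,5],0]]' 30; python3 -c "
from h import *
s=crop('side',240,220,100,75,'s33.png')
plan(.647,.227,.065,171.9)"
```

```text
clock: 48.8
tool_pos: [0.6456, 0.2286, 0.098]
eef_rot: [0.07, 0.998, -0.001, -0.009]
contact_force: [0.7, -1.0, 0.7]
opening: 0.799
tcp [0.6462 0.2294 0.0995] yaw 171.95 shift cm [-0.17 -0.21  3.45] turn 0.05 t 48.85
```

View pics/s33.png

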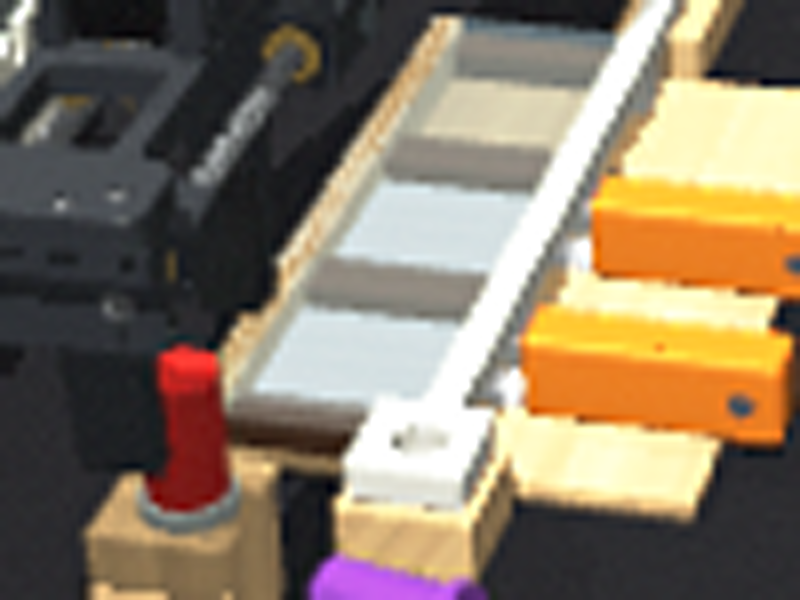

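```bash
python3 -m inch '[[0.2,[-0.1,-0.15,1.5],0],[0.2,[-0.1,-0.15,3],0],[0.2,[-0.1,-0.15,3.4],0],[0.2,[-0.1,-0.15,3.4],0],[1,[-0.1,-0.15,3.4],0],[1,[-0.1,-0.15,3.4],0],[1,[-0.1,-0.15,3.4],0],[1,[-0.1,-0.15,3.4],0],[1,[-0.1,-0.15,3.4],0],[1,[-0.1,-0.15,3.4],0],[1,[-0.1,-0.15,3.4],0],[1,[-0.1,-0.15,3.4],0],[1,[-0.1,-0.15,3.4],0]]' 30; python3 -c "
from h import *
s=crop('side',240,220,100,75,'s34.png')
plan(.647,.227,.065,171.9)"
```

```text
clock: 50.15
tool_pos: [0.6472, 0.2281, 0.0672]
eef_rot: [0.07, 0.998, -0.0, -0.007]
contact_force: [-0.6, -0.4, 1.9]
opening: 0.267
tcp [0.6472 0.2281 0.0672] yaw 171.94 shift cm [ 0.   -0.11  0.22] turn 0.04 t 50.2
```

View pics/s34.png

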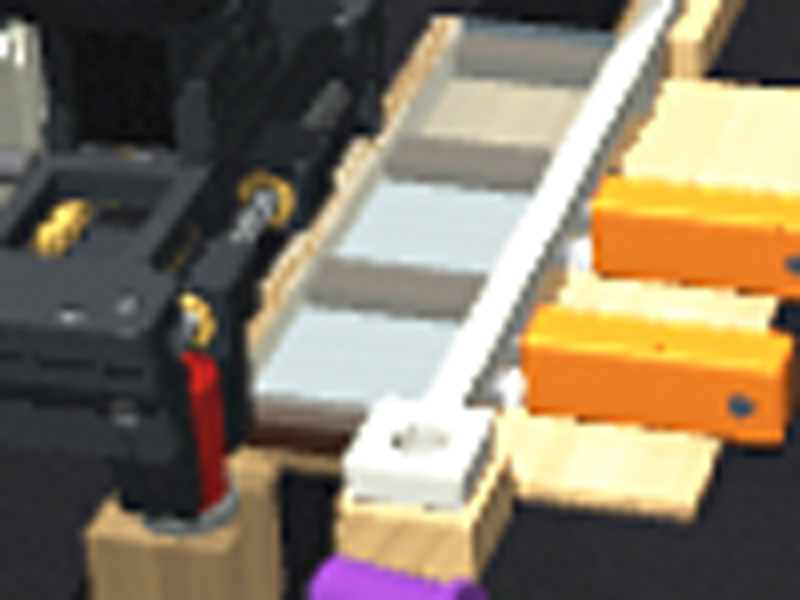

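```bash
python3 -m inch '[[1,[0,0,-1.5],0],[1,[0,0,-3.5],0],[1,[0,0,-5],0],[1,[0,0,-5.2],0],[1,[0,0,-5.2],0]]' 30; python3 -c "
from h import *
plan(.5897,.1825,.1122,171.9)"
```

```text
clock: 50.7
tool_pos: [0.6483, 0.2283, 0.1203]
eef_rot: [0.07, 0.998, 0.0, -0.006]
contact_force: [-0.1, 0.4, -1.8]
opening: 0.264
tcp [0.6483 0.2283 0.1203] yaw 171.94 shift cm [ 5.15 -5.36  0.88] turn 0.04 t 50.7
```

```bash
python3 -m inch '[[1,[2.5,-2.5,0],0],[1,[5.1,-5.3,0],0],[1,[5.1,-5.3,0],0],[1,[5.1,-5.3,1],0],[1,[5.1,-5.3,1.6],0],[1,[5.1,-5.3,1.6],0],[1,[5.1,-5.3,1.6],0]]' 30; python3 - <<'E'
from h import *
plan(.5897,.1825,.0612,171.9)
s=viewer.snapshot("side"); p=r.get_state()["tool_pos"]
x0,y0,k=265,240,12
c=cv2.resize(s[y0:y0+50,x0:x0+60],None,fx=k,fy=k,interpolation=cv2.INTER_CUBIC)[:,:,::-1].copy()
P=lambda q:((proj("side",q)-[x0,y0]+.5)*k).astype(int)
a=np.linspace(0,6.28,40)
cv2.polylines(c,[np.array([P([.5904+.0085*np.cos(t),.1825+.0085*np.sin(t),.036]) for t in a])],True,(255,0,255),1)
for z,rr in((p[2]-.0252-.034,.004),(p[2]-.0252-.028,.006)):
  cv2.polylines(c,[np.array([P([p[0]+rr*np.cos(t),p[1]+rr*np.sin(t),z]) for t in a])],True,(0,255,0),1)
cv2.imwrite("pics/o7.png",c)
E
```

```text
clock: 51.4
tool_pos: [0.59, 0.1836, 0.1033]
eef_rot: [0.07, 0.998, 0.0, -0.007]
contact_force: [0.6, -0.5, -0.9]
opening: 0.259
tcp [0.59   0.1836 0.1033] yaw 171.94 shift cm [-0.05 -0.11  4.21] turn 0.04 t 51.4
```

View pics/o7.png

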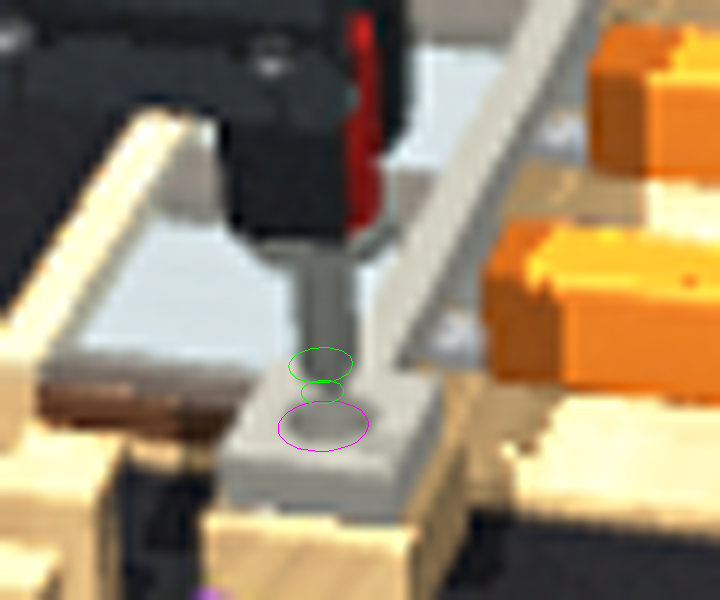

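```bash
python3 -m inch '[[1,[0.05,-0.1,0.4],0],[1,[0.05,-0.1,0.8],0],[1,[0.05,-0.1,1.2],0],[1,[0.05,-0.1,1.2],0]]' 30; python3 - <<'E'
from h import *
plan(.5897,.1825,.0612,171.9)
crop("side",265,240,60,50,"s35.png",12)
E
```

```text
clock: 51.85
tool_pos: [0.5886, 0.1816, 0.091]
eef_rot: [0.07, 0.998, -0.0, -0.007]
contact_force: [-0.6, 0.0, -0.2]
opening: 0.265
tcp [0.5886 0.1816 0.091 ] yaw 171.94 shift cm [-0.14  0.11  2.98] turn 0.04 t 51.85
```

View pics/s35.png

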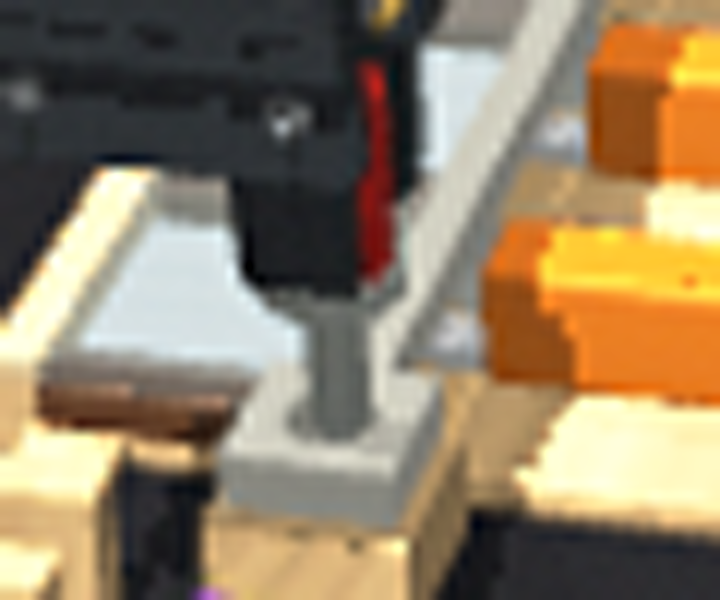

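```bash
python3 -m inch '[[1,[-0.1,0.05,0],0],[1,[-0.1,0.05,0.4],0],[1,[-0.1,0.05,0.8],0],[1,[-0.1,0.05,1.2],0],[1,[-0.1,0.05,1.2],0]]' 30; python3 - <<'E'
from h import *
plan(.5897,.1825,.0612,171.9)
crop("side",265,240,60,50,"s36.png",12)
E
```

```text
clock: 52.4
tool_pos: [0.5894, 0.182, 0.079]
eef_rot: [0.07, 0.998, -0.0, -0.007]
contact_force: [0.4, 0.3, 0.2]
opening: 0.262
tcp [0.5894 0.182  0.079 ] yaw 171.95 shift cm [-0.04  0.06  1.78] turn 0.05 t 52.4
```

View pics/s36.png

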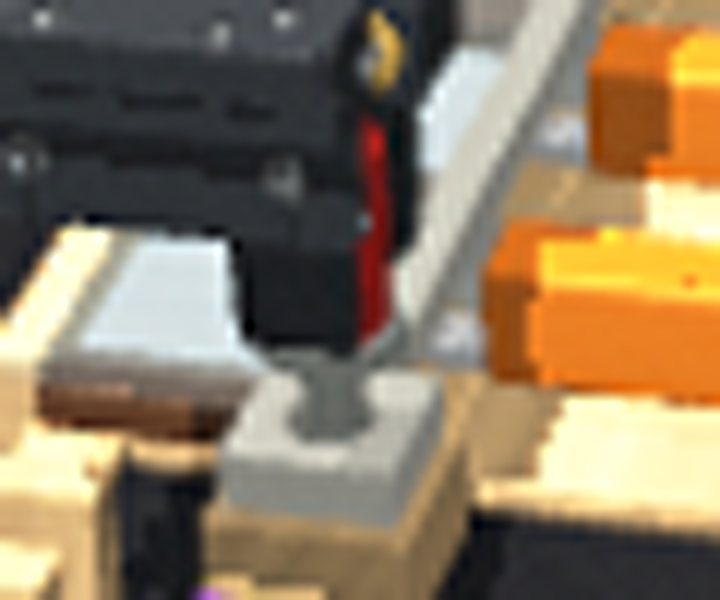

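Shank is well into the bore with no force. Lowering the rest of the way.

```bash
python3 -m inch '[[1,[0,0,0.5],0],[1,[0,0,1.0],0],[1,[0,0,1.5],0],[1,[0,0,1.7],0],[1,[0,0,1.7],0]]' 30; python3 - <<'E'
from h import *
plan(.5897,.1825,.0612,171.9)
E
```

```text
clock: 52.95
tool_pos: [0.5896, 0.1817, 0.0621]
eef_rot: [0.07, 0.997, -0.001, -0.007]
contact_force: [1.3, -1.0, -2.8]
opening: 0.26
tcp [0.5896 0.1817 0.0621] yaw 171.92 shift cm [-0.    0.08  0.09] turn 0.02 t 52.95
```

```bash
python3 -m inch '[[1,[0,0,0.1],0],[1,[0,0,0.15],0],[0.6,[0,0,0.1],0],[0.5,[0,0,0.1],0],[0.4,[0,0,0.1],0],[0.4,[0,0,0.1],0],[0.4,[0,0,-3],0],[0.4,[0,0,-7],0],[0.4,[0,0,-11],0],[0.4,[0,0,-13],0],[0.4,[0,0,-13],0]]' 30; python3 - <<'E'
from h import *
print(r.get_state()["contact_force"],r.get_state()["tool_pos"])
s=viewer.snapshot("side"); t=viewer.snapshot("top")
crop("side",240,180,160,120,"s37.png",im=s); crop("top",220,150,220,150,"t37.png",im=t); cv2.imwrite("pics/s38.png",s[:,:,::-1])
print(fit(cyl(.012,.041,.080),0,{"side":cmask(s,"red",(270,240,310,290))},[.589,.179],0))
E
```

```text
clock: 54.05
tool_pos: [0.5925, 0.1835, 0.1958]
eef_rot: [0.07, 0.998, 0.002, -0.005]
contact_force: [0.4, -0.1, -1.1]
opening: 0.601
[ 0.41097467 -0.11892545 -1.10460949] [0.59245267 0.18348951 0.19576355]
(array([0.58906473, 0.1785518 ]), np.float64(0.21001102030277252))
```

View pics/s37.png

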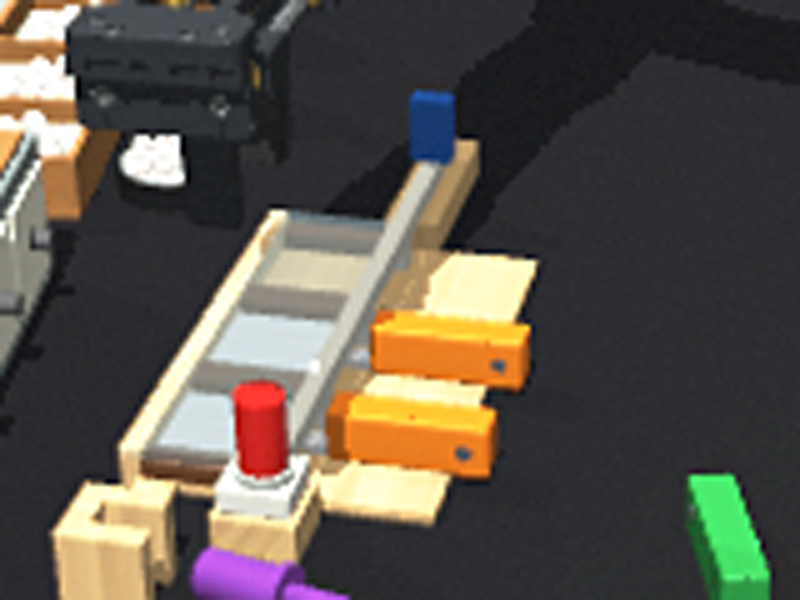

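View pics/t37.png

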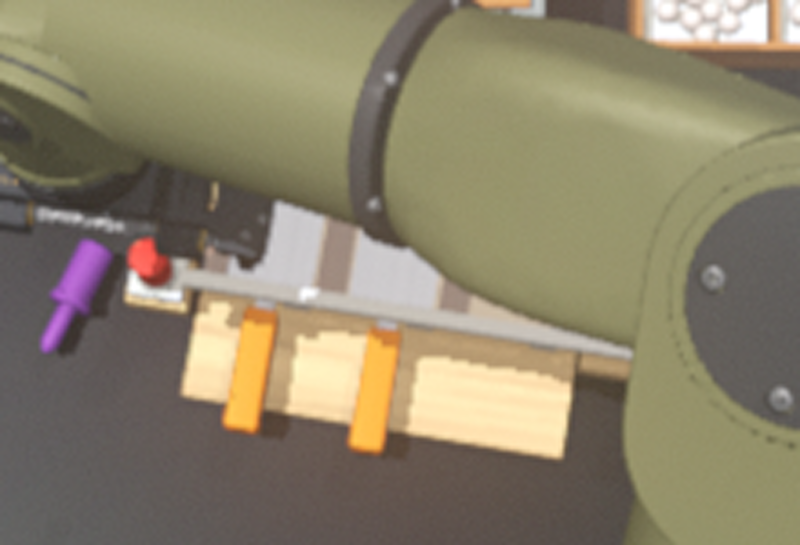

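View pics/s38.png

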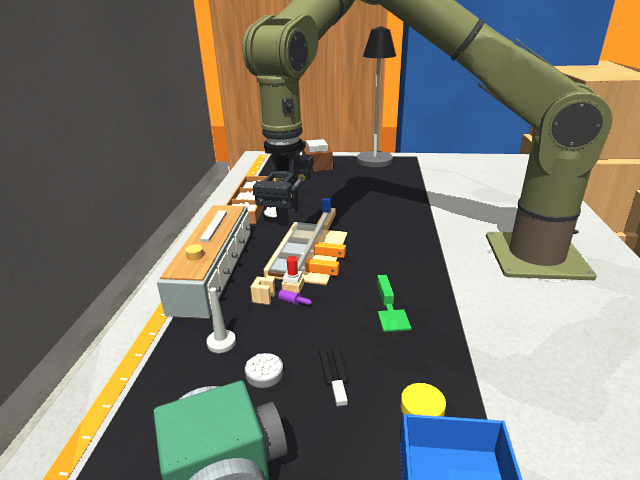

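```bash
python3 -c "
from plant import r
print(r.finish_job())"
```

```text
the job is handed in; nothing more can be done
None
```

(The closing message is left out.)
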